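# Check two valve cases and stand the right valve on the block

## Task

Two look-alike parts cases each hold a ball valve: lift both lids so that both stand wide open together and see which one holds the valve with the blue lever. Take that valve out, lay it down flat on the middle of the green mat and let go of it; then take it up afresh and stand it upright on one end inside the ring on the cream block, and let go. Leave the orange valve in its case and do not disturb the beaker, bottle or carton.

Things in the scene. Friction and masses are not known exactly. Their poses are not given: they have to be found in the camera images.
- valve_blue_mid (a point): Grey PVC ball valve, 130 mm long, the same end for end, with a bright blue T-lever; 0.2-0.4 kg. Each end is an octagonal nut 46 mm across flats, 34 mm long, flat-ended; between them a 36 mm round pipe. Starts lying in one case, along it, lever up. Point: mid-length on the pipe axis, 23 mm above what it lies on; x along the pipe, z to the lever.
- valve_blue_lever (a point): Centre of the blue T-lever's bar, above mid-length, 38 mm from the pipe axis; axes as the valve. The bar is 66 mm long (along the pipe), 14 mm wide, 18 mm high; its underside clears the pipe by 11 mm. It is rigid with the valve and can be gripped across its width.
- valve_orange_mid (a point): The other valve, the same in all but its orange lever. Point: mid-length on the pipe axis, 23 mm above what it lies on; x along the pipe, z to the lever.
- case_a: Grey plastic parts case, open-topped, 170 (x) x 90 (y) x 90 (z) mm outside, walls and floor 5 mm, fixed to the bench. Both cases look alike and stand side by side; a valve lies up to 8 mm off the middle. Origin at the centre of the underside; x points to the hinge side, away from the robot.
- lid_a (a joint): Angle of case_a's charcoal lid, 0 shut, growing as the front edge rises, stop at 1.9 rad. The lid is a 170 x 90 x 8 mm plate; its stiff hinge holds it at any angle; about 2 N at the handle moves it.
- lid_a_handle (a point): Middle of the steel bar handle on lid_a: round bar 11 mm thick, 64 mm long along the lid's y, its axis 35 mm above the lid's top and 30 mm in from the front edge; posts 8 mm thick leave 48 mm between them. Moves with the lid; y is along the bar and the hinge.
- lid_a_hinge (a point): Point on the hinge axis of lid_a, at the far upper edge of the case; the axis is y. The handle circles it at 146 mm: with the lid shut the handle is 140 mm towards the robot and 43 mm above it.
- case_b: Grey plastic parts case, open-topped, 170 (x) x 90 (y) x 90 (z) mm outside, walls and floor 5 mm, fixed to the bench. Both cases look alike and stand side by side; a valve lies up to 8 mm off the middle. Origin at the centre of the underside; x points to the hinge side, away from the robot.
- lid_b (a joint): Angle of case_b's charcoal lid, 0 shut, growing as the front edge rises, stop at 1.9 rad. The lid is a 170 x 90 x 8 mm plate; its stiff hinge holds it at any angle; about 2 N at the handle moves it.
- lid_b_handle (a point): Middle of the steel bar handle on lid_b: round bar 11 mm thick, 64 mm long along the lid's y, its axis 35 mm above the lid's top and 30 mm in from the front edge; posts 8 mm thick leave 48 mm between them. Moves with the lid; y is along the bar and the hinge.
- lid_b_hinge (a point): Point on the hinge axis of lid_b, at the far upper edge of the case; the axis is y. The handle circles it at 146 mm: with the lid shut the handle is 140 mm towards the robot and 43 mm above it.
- mat_top (a point): Centre of the top face of a dark green rubber mat, 150 x 160 x 3 mm, fixed on the bench.
- block_top (a point): Centre of the top face of a cream plastic block, 130 x 120 x 30 mm, fixed; a thin dark ring 72 mm across is drawn round this point.
- beaker: Glass beaker, 66 mm wide, 90 mm tall; bystander. Origin at the centre of the underside.
- bottle: White bottle with red cap, 60 mm wide, 130 mm tall; bystander. Origin at the centre of the underside.
- carton: Cardboard carton, 120 x 70 x 60 mm; bystander. Origin at the centre of the underside.
Not all that is in view belongs to the job. There is more than one size of the part that bears block_top; the job needs the smallest.

How it is judged:
By the outcome, as a careful person would: the job done as asked, in the order asked, and still so for the second after the job is handed in, with the robot touching nothing.
It also fails if it takes over 72 s, if anything falls off the work surface, if the arm or the gripper's body presses on something with over 40 N, if the wrist force passes 120 N, or if a joint passes its speed limit or range.

## Robot

A 7-joint arm with a two-finger parallel gripper is mounted at the origin on the work surface. World frame = base frame: x ahead of the robot, y to its left, z up, the work surface at z = 0. Lengths are in m, angles in rad, forces in N, time in s.
With the tool pointing down it reaches from about 0.4 to 0.85 m from the base axis. Payload 10.4 kg.
Tool frame: the origin (TCP) lies at the very end of the fingers, on their centre line; the grasp point (between the pads) lies 19 mm behind it; y points along the fingers, x is the direction in which the jaws open and shut, and the axes are right-handed (so a half turn about y gives the same grasp; the last joint's range is limited). The gripper opens to 87 mm and grips with 3 to 60 N. Pads are 19 mm wide; open, the fingers measure 117 mm over their backs; the gripper's body (75 mm by 190 mm) begins 51 mm behind the grasp point.
Start: joints at [-1.259, 0.332, -0.065, 1.46, 0.022, 1.35, -0.088], TCP at [0.205, 0.59, 0.223] pointing down, gripper open.
Joint ranges: [-2.6, 2.6], [-0.5, 2.12], [-1.47, 1.34], [0.16, 2.42], [-1.27, 4.41], [0.06, 2.06], [-2.6, 2.6]. Speed limits (rad/s): [2.22, 2.22, 2.79, 2.79, 3.14, 3.14, 3.14].

## Interface

Orientations are given as a unit quaternion [x, y, z, w].
In Python, from bench import readout, vision, r gives the robot as it stands.
- The arm moves only by the tool arm_command, never from a script. Its argument "targets" is a list that holds one entry, the list of rows, each a list of 6 numbers: the shift along the tool's x, y, z in m, then the turn, a rotation vector about the tool's x, y, z in degrees. A call has 1 to 12 rows; each row shifts and turns the commanded pose from where the row before left it, along the tool's axes as they then stand; what a row does not reach is not made up. A row lasts 1/12 s, in which the tool goes at most 41.7 mm and 7.16 degrees, less where a joint would pass 70% of its speed; a pose out of reach is approached as far as the arm can. A call is refused whole if a number of a shift passes 0.0417 or a number of a turn 7.16, either way. A call with a gripper value outside its range is refused whole. "hand" is the opening, from 0 (shut) to 1 (fully open), set as the call begins (left out, the last holds). The fingers move at their own pace and stop on an object; "grip_force" is the grip in N (left out, the last holds). Time passes only in rows, so rows that do not move let the fingers close. It gives the time, the measured TCP pose, the force and the opening at its end, in the units of the state.
- readout.read_state(): the state, without advancing time (a new reading comes with each control period).
- vision.camera(name): name is "scene" or "top" or "wrist"; returns a dict with "pixels" (480x640x3 uint8, blue, green, red), "fovy" (degrees; the focal length in pixels is half the picture's height over the tangent of half this angle, whatever the lens; pixels are square), "cx", "cy" (the principal point, pixels), "R" (3x3) and "t" (3): a world point X has camera coordinates R X + t; the wrist camera has in their place "mount" (4x4, takes a point from camera to tool coordinates, whose origin is the TCP and whose axes are the tool frame's). Camera axes: x right, y down, z forward; pixel columns grow to the right and rows downward; lengths in m; the calibration is good to about 2 mm. A picture is of the moment at which its call begins: read the wrist's pose just before it. There is no depth.
- r.close_job(): hands the job in, once; it reports no verdict.
The state is a dict: "time": time; "joint_positions": joint angles; "joint_vel": joint speeds; "joint_torque": joint torques, N m; "ee_pos": TCP position; "eef_rot": TCP orientation; "ft_force": force on the tool from outside, world axes, zero at the start; "torque": the same for the moment, N m; "width": finger opening in m.
Only numpy, scipy, OpenCV 4.12 (cv2) and the standard library are available. Lean on these libraries where they do the work, as an engineer would, in place of code of your own. Each camera call takes 0.05 s, during which the arm holds its last target.

## Working session

There is one attempt and no reset: what is moved stays moved. The work goes in short steps, Python scripts to look and compute and a tool call to move; the robot and the scene stay as the last step left them, time stands still between calls to the robot, and variables do not carry over. Pictures are saved under pics/ and viewed, and the job is handed in when it is done.

Besides the shell and the picture viewer there is one more tool, called after ">>>" in YAML: its name, and indented under it one key for each argument. arm_command: Moves the arm, as the interface text tells. Its arguments: {"type":"object","properties":{"targets":{"type":"array","items":{"type":"array","items":{"type":"array","items":{"type":"number"}}}},"hand":{"type":"number"},"grip_force":{"type":"number"}},"required":["targets"]}

```bash
ls; mkdir -p pics; cat > h.py <<'E'
import numpy as np, cv2
from bench import readout, vision, r
from scipy.spatial.transform import Rotation as Rn
def snap(name,fn):
    s=readout.read_state()
    c=vision.camera(name); cv2.imwrite('pics/'+fn+'.png',c['pixels'])
    c['s']=s
    np.save('pics/'+fn+'.npy',c,allow_pickle=True); return c
def load(fn): return np.load('pics/'+fn+'.npy',allow_pickle=True).item()
def geom(c):
    f=240/np.tan(np.radians(c['fovy'])/2)
    if 'mount' in c:
        M=np.array(c['mount']);T=np.eye(4);T[:3,:3]=Rn.from_quat(c['s']['eef_rot']).as_matrix();T[:3,3]=c['s']['ee_pos']
        W=T@M; Rwc=W[:3,:3]; o=W[:3,3]
    else:
        R=np.array(c['R']);t=np.array(c['t']);Rwc=R.T;o=-R.T@t
    return f,Rwc,o
def ray(c,u,v):
    f,Rwc,o=geom(c); d=Rwc@np.array([(u-c['cx'])/f,(v-c['cy'])/f,1]); return o,d/np.linalg.norm(d)
def onz(c,u,v,z):
    o,d=ray(c,u,v); return o+d*(z-o[2])/d[2]
def proj(c,X):
    f,Rwc,o=geom(c); p=Rwc.T@(np.array(X)-o); return np.array([c['cx']+f*p[0]/p[2],c['cy']+f*p[1]/p[2]])
def tri(c1,p1,c2,p2):
    o1,d1=ray(c1,*p1);o2,d2=ray(c2,*p2)
    A=np.stack([d1,-d2],1);s=np.linalg.lstsq(A,o2-o1,rcond=None)[0]
    a=o1+s[0]*d1;b=o2+s[1]*d2;return (a+b)/2,np.linalg.norm(a-b)
E
python3 - <<'E'
from h import *
for n in ['scene','top','wrist']:
    c=snap(n,n+'0'); print(n,{k:(v if k!='pixels' else v.shape) for k,v in c.items() if k!='s'})
print(readout.read_state())
E
```

```text
pics
scene {'pixels': (480, 640, 3), 'fovy': 57.09733542645613, 'cx': 316.7149686520756, 'cy': 235.43295158223293, 'R': array([[ 0.85287235,  0.52209895,  0.00463037],
       [ 0.35272454, -0.56960755, -0.74238308],
       [-0.38495993,  0.63479125, -0.66995965]]), 't': array([-0.32927046, -0.17137784,  1.50713602])}
top {'pixels': (480, 640, 3), 'fovy': 45.46569192614319, 'cx': 328.81302235623957, 'cy': 235.2124625851511, 'R': array([[ 0.00882559, -0.99979342,  0.01830925],
       [-0.98069183, -0.01223125, -0.19517666],
       [ 0.19536028, -0.01623318, -0.98059719]]), 't': array([-0.15879743,  0.50247432,  1.1893507 ])}
wrist {'pixels': (480, 640, 3), 'fovy': 62.54572618004928, 'cx': 320.2724403687707, 'cy': 237.31663345288615, 'mount': array([[ 9.99999851e-01, -5.31795473e-04, -1.26559720e-04,
         2.07988838e-04],
       [-2.75384523e-05, -2.80233938e-01,  9.59931737e-01,
        -1.62476444e-01],
       [-5.45953681e-04, -9.59931590e-01, -2.80233911e-01,
         7.67481676e-02],
       [ 0.00000000e+00,  0.00000000e+00,  0.00000000e+00,
         1.00000000e+00]])}
{'time': 0.15, 'joint_positions': array([-1.25859489,  0.33271206, -0.06468156,  1.46074232,  0.02158768,
        1.34988395, -0.08850643]), 'joint_vel': array([-0.00154613, -0.00216317,  0.00090108, -0.00344857, -0.00140917,
       -0.00154721, -0.00048234]), 'joint_torque': array([ 1.18944303e-03, -6.23632765e+01,  2.50837865e-02, -3.90138102e+01,
       -6.11992017e-02,  3.74524423e-02,  9.63514094e-05]), 'ee_pos': array([0.20527596, 0.59002522, 0.2219487 ]), 'eef_rot': array([ 0.57654882,  0.40940297, -0.4099925 , -0.57609619]), 'ft_force': array([-0.16780841,  0.34061257, -0.03750257]), 'torque': array([ 0.00547159, -0.06789972,  0.01619337]), 'width': 0.08724053037397124}
```

View pics/scene0.png

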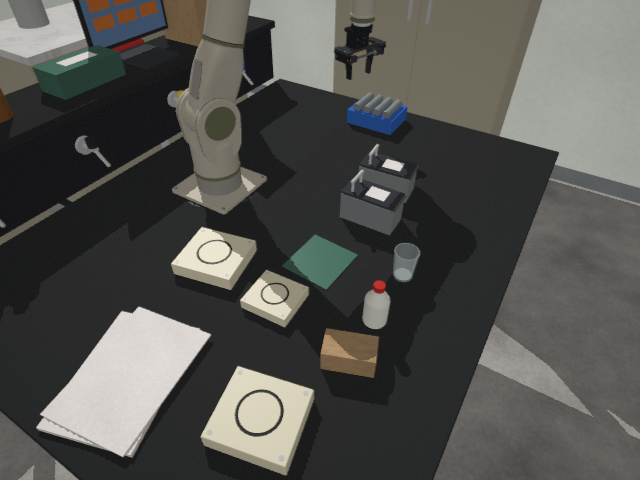

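View pics/top0.png

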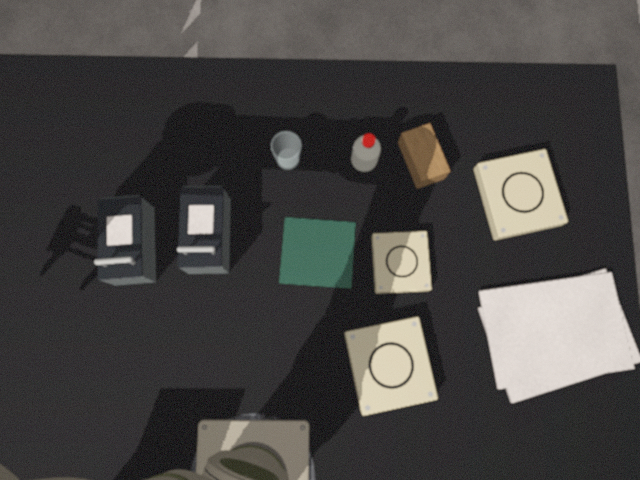

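View pics/wrist0.png

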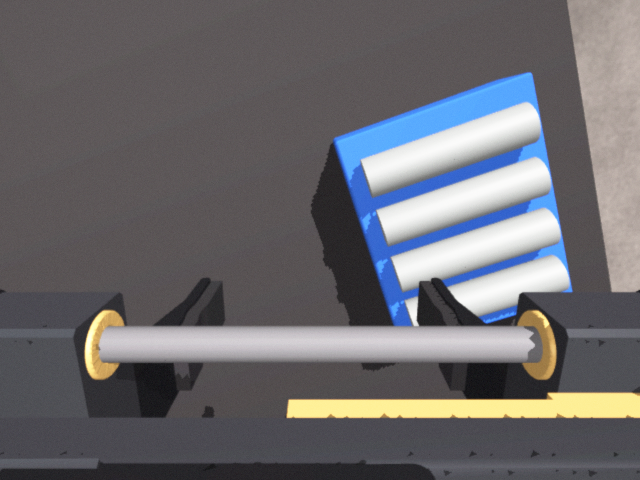

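```bash
python3 - <<'E'
from h import *
t=load('top0');p=t['pixels'];hsv=cv2.cvtColor(p,cv2.COLOR_BGR2HSV)
def rep(m,z,name,amin=300):
    m=cv2.morphologyEx(m,cv2.MORPH_CLOSE,np.ones((7,7)))
    cs,_=cv2.findContours(m,cv2.RETR_EXTERNAL,cv2.CHAIN_APPROX_NONE)
    for c in cs:
        if cv2.contourArea(c)<amin: continue
        W=np.array([onz(t,u,v,z)[:2] for u,v in c[:,0]],np.float32)*1000
        rc=cv2.minAreaRect(W);print(name,np.round(rc[0],1),np.round(rc[1],1),round(rc[2],1),'px',cv2.minAreaRect(c)[0])
rep(cv2.inRange(hsv,(60,80,40),(90,255,255)),.003,'mat')
rep(cv2.inRange(hsv,(18,15,90),(40,120,255)),.03,'block')
rep(cv2.inRange(hsv,(0,0,170),(180,60,255)),.098,'white',100)
# crops
cv2.imwrite('pics/crop1.png',cv2.resize(p[170:300,70:250],None,fx=4,fy=4,interpolation=2))
cv2.imwrite('pics/crop2.png',cv2.resize(p[110:420,340:580],None,fx=1.9,fy=1.9))
s=load('scene0')['pixels']
cv2.imwrite('pics/crop3.png',cv2.resize(s[130:250,320:440],None,fx=5,fy=5,interpolation=2))
E
```

```text
mat [ 475.  -129.3] [162.7 152.3] 86.3 px (317.4724426269531, 252.3310546875)
block [59.9 41.8] [114.6 318.9] 0.3 px (230.0, 449.5)
block [ 230.5 -285.9] [179.5 168. ] 12.2 px (390.33880615234375, 365.6914978027344)
block [ 451.5 -313.1] [137.  125.5] 3.4 px (401.5654602050781, 262.169677734375)
block [ 609.5 -582.4] [184.1 179. ] 13.1 px (520.0656127929688, 193.69845581054688)
block [ 696.7 -234. ] [61.7 80.4] 76.1 px (364.9117431640625, 154.3529510498047)
block [ 735.2 -142.4] [ 696.4 1532.3] 1.2 px (319.5, 143.5)
white [99.9 32.2] [27.5 67.4] 56.8 px (231.7307586669922, 433.65380859375)
white [ 231.9 -277.5] [165.2 154.1] 12.2 px (390.29541015625, 365.7791442871094)
white [ 298.3 -622.9] [226.7 302.8] 11.2 px (559.62548828125, 331.6413269042969)
white [435.5 290. ] [ 8.6 71.1] 5.2 px (112.49705505371094, 260.9617614746094)
white [461.3 123.1] [ 6.3 74. ] 0.7 px (195.0, 249.5)
white [ 442.  -318.8] [124.9  82.5] 3.2 px (409.4524841308594, 261.50225830078125)
white [501.2 282.1] [61.1 49.4] 4.3 px (119.0, 229.5)
white [526.  115.2] [59.9 51.1] 0.7 px (200.5, 219.0)
white [ 590.8 -558.2] [168.5 163.4] 13.2 px (520.1697998046875, 193.59432983398438)
```

View pics/crop1.png

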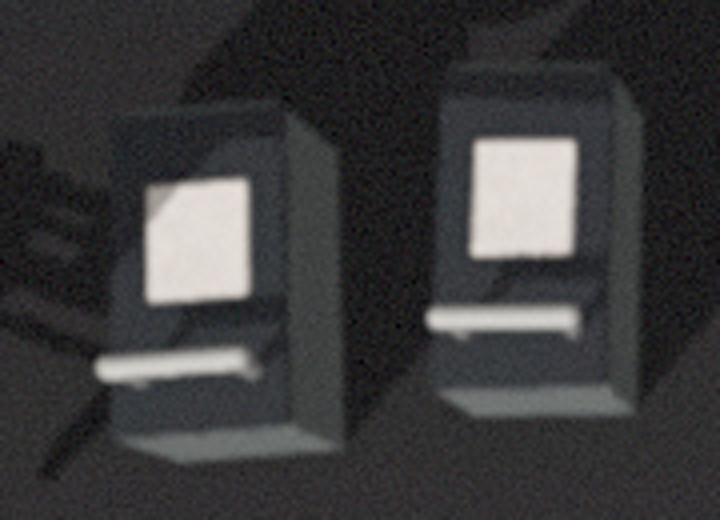

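View pics/crop2.png

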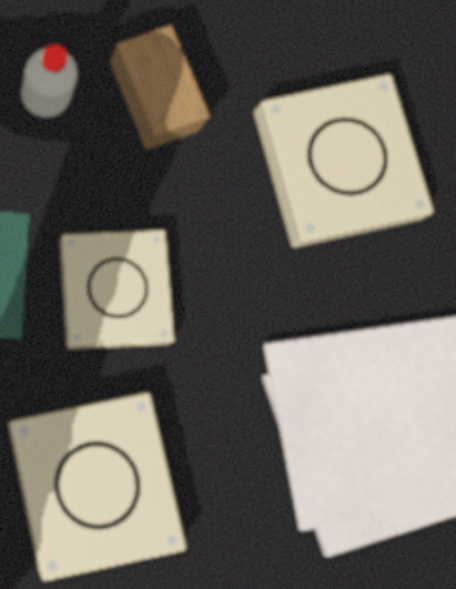

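View pics/crop3.png

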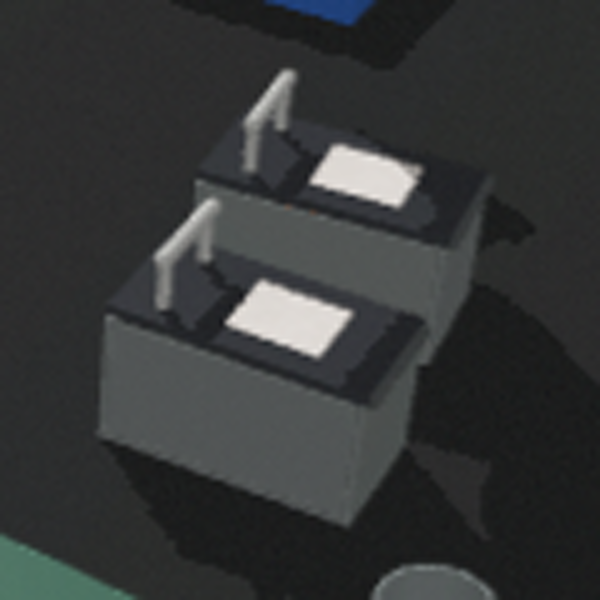

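```bash
python3 - <<'E'
from h import *
t=load('top0');s=load('scene0')
# bright handle in top
hs=[]
for c,name,wins in ((t,'top',[(90,240,145,280),(170,235,222,262)]),(s,'scene',[(362,140,384,172),(344,166,366,200)])):
    for (x0,y0,x1,y1) in wins:
        g=cv2.cvtColor(c['pixels'],cv2.COLOR_BGR2GRAY)[y0:y1,x0:x1]
        ys,xs=np.nonzero(g>130); 
        rc=cv2.minAreaRect(np.stack([xs+x0,ys+y0],1).astype(np.float32))
        print(name,rc, 'n',len(xs), [np.round(onz(c,u,v,.133),4) for u,v in [rc[0]]])
# bar ends, top
g=cv2.cvtColor(t['pixels'],cv2.COLOR_BGR2GRAY)
for x0,y0,x1,y1 in [(90,250,140,272),(170,240,222,262)]:
    m=(g[y0:y1,x0:x1]>120).astype(np.uint8)*255
    c=max(cv2.findContours(m,0,cv2.CHAIN_APPROX_NONE)[0],key=cv2.contourArea)
    W=np.array([onz(t,u+x0,v+y0,.136)[:2] for u,v in c[:,0]],np.float32)*1000
    print('bar',cv2.minAreaRect(W))
# ring centre & block
p=t['pixels']
bl=cv2.inRange(cv2.cvtColor(p,cv2.COLOR_BGR2HSV),(18,15,90),(40,120,255))[225:300,365:440]
cs,h=cv2.findContours(bl,cv2.RETR_CCOMP,cv2.CHAIN_APPROX_NONE)
for c in cs:
    if len(c)>30:
        W=np.array([onz(t,u+365,v+225,.03)[:2] for u,v in c[:,0]],np.float32)*1000
        print('blk',cv2.minAreaRect(W),cv2.fitEllipse(W))
S=readout.read_state(); print(np.round(Rn.from_quat(S['eef_rot']).as_matrix(),3))
E
```

```text
top ((113.0, 252.0), (24.0, 38.0), 90.0) n 350 [array([0.4483, 0.2779, 0.133 ])]
top ((195.0, 250.0), (6.0, 36.0), 90.0) n 203 [array([0.4543, 0.1153, 0.133 ])]
scene ((370.0000305175781, 157.50001525878906), (22.798349380493164, 22.070741653442383), 75.96376037597656) n 44 [array([0.4411, 0.2317, 0.133 ])]
scene ((357.5793762207031, 182.4517364501953), (24.249282836914062, 12.872049331665039), 85.2363510131836) n 51 [array([0.4707, 0.0901, 0.133 ])]
bar ((429.82550048828125, 275.33843994140625), (13.633081436157227, 74.60933685302734), 4.8326191902160645)
bar ((454.8224182128906, 113.77604675292969), (14.177016258239746, 73.7080078125), 0.6808984279632568)
blk ((451.5068359375, -313.0874328613281), (137.0487823486328, 125.51819610595703), 3.4317963123321533) ((451.4537048339844, -313.2371520996094), (143.68954467773438, 156.807861328125), 91.46874237060547)
[[ 0.329 -0.    -0.944]
 [ 0.944 -0.001  0.329]
 [-0.001 -1.    -0.   ]]
```

```bash
cat >> h.py <<'E'
from scipy.linalg import logm,expm
def pose(p,yaw,pitch=0,ax='x'):
    """tool down, tool x at yaw(deg) in world; then world-turn list"""
    y=np.radians(yaw);x=np.array([np.cos(y),np.sin(y),0]);yy=np.array([0,0,-1.]);z=np.cross(x,yy)
    R=np.stack([x,yy,z],1)
    if pitch: # rotate about tool axis ax by pitch deg
        R=R@Rn.from_euler(ax,pitch,degrees=True).as_matrix()
    T=np.eye(4);T[:3,:3]=R;T[:3,3]=p;return T
def cur(S=None):
    S=S or readout.read_state();T=np.eye(4);T[:3,:3]=Rn.from_quat(S['eef_rot']).as_matrix();T[:3,3]=S['ee_pos'];return T
def step(T0,row):
    row=np.array(row,float);D=np.eye(4);D[:3,:3]=Rn.from_rotvec(np.radians(row[3:])).as_matrix();D[:3,3]=row[:3];return T0@D
def plan(T0,T1,n):
    D=np.linalg.inv(T0)@T1
    # power root: D=(E)^n, E with rotation w/n and shift v : sum_{k} R^k v = d
    w=Rn.from_matrix(D[:3,:3]).as_rotvec();Rk=[Rn.from_rotvec(w*k/n).as_matrix() for k in range(n)]
    v=np.linalg.solve(sum(Rk),D[:3,3]);row=np.r_[v,np.degrees(w/n)]
    row[:3]=np.round(row[:3],4);row[3:]=np.round(row[3:],2)
    T=T0
    for k in range(n):T=step(T,row)
    print(n,'x',row.tolist(),'end',np.round(T[:3,3],4),'err',np.round(T[:3,3]-T1[:3,3],4)); return T
E
python3 - <<'E'
from h import *
t=load('top0')
print(onz(t,113.6,261,.133),onz(t,196,250,.133))
plan(cur(),pose([.43,.278,.25],4.5),12)
E
```

```text
[0.43020134 0.27524074 0.133     ] [0.45432091 0.11334685 0.133     ]
12 x [-0.0028, -0.0023, -0.0338, 0.0, 5.53, -0.0] end [0.4296 0.2775 0.2498] err [-0.0004 -0.0005 -0.0002]
```

>>> arm_command:
  targets:
    - [[-0.0028,-0.0023,-0.0338,0,5.53,0],[-0.0028,-0.0023,-0.0338,0,5.53,0],[-0.0028,-0.0023,-0.0338,0,5.53,0],[-0.0028,-0.0023,-0.0338,0,5.53,0],[-0.0028,-0.0023,-0.0338,0,5.53,0],[-0.0028,-0.0023,-0.0338,0,5.53,0],[-0.0028,-0.0023,-0.0338,0,5.53,0],[-0.0028,-0.0023,-0.0338,0,5.53,0],[-0.0028,-0.0023,-0.0338,0,5.53,0],[-0.0028,-0.0023,-0.0338,0,5.53,0],[-0.0028,-0.0023,-0.0338,0,5.53,0],[-0.0028,-0.0023,-0.0338,0,5.53,0]]
  hand: 0.6

```text
time: 1.15
ee_pos: [0.4301, 0.2758, 0.2499]
eef_rot: [0.707, 0.025, -0.026, -0.707]
ft_force: [0.7, 0.1, -0.2]
width: 0.0525
```

```bash
python3 - <<'E'
from h import *
c=snap('wrist','w1');S=readout.read_state();print(S['ee_pos'],np.round(cur(S)[:3,:3],3),S['joint_positions'],S['time'],S['joint_vel'])
for X in ([.43,.276,.133],[.4543,.1135,.133]): print(proj(c,X))
E
```

```text
[0.43214674 0.26887024 0.25085146] [[ 0.998  0.001 -0.058]
 [ 0.058 -0.002  0.998]
 [ 0.001 -1.    -0.002]] [-0.9164262   0.05239535  0.2807249   1.73390454 -0.01304625  1.35778191
 -0.57571023] 1.2 [-0.01553444  0.03793364 -0.01554055 -0.05841511 -0.00605161 -0.00680115
  0.10284382]
[319.87108957 231.14896036]
[334.74448979 417.17205759]
```

View pics/w1.png

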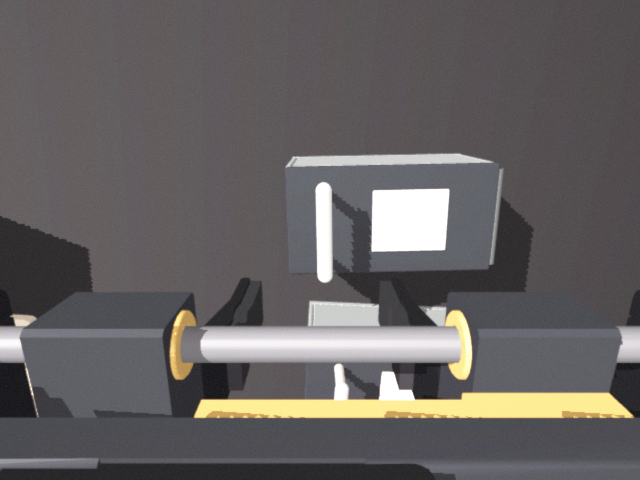

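>>> arm_command:
  targets:
    - [[0,0,0,0,0,0],[0,0,0,0,0,0],[0,0,0,0,0,0]]

```text
time: 1.45
ee_pos: [0.4292, 0.2788, 0.25]
eef_rot: [-0.706, -0.028, 0.028, 0.707]
ft_force: [-0.1, 0.1, -0.6]
width: 0.0522
```

```bash
python3 - <<'E'
from h import *
c=load('w1');print(c['s']['ee_pos'],onz(c,324.5,232,.136))
c=snap('wrist','w2');print(c['s']['ee_pos'],c['s']['time'],np.round(cur(c['s'])[:3,:3],3))
g=cv2.cvtColor(c['pixels'],cv2.COLOR_BGR2GRAY)
m=(g>190).astype(np.uint8)
n,l,st,ce=cv2.connectedComponentsWithStats(m)
for i in range(1,n):
    if st[i,4]>200:
        ys,xs=np.nonzero(l==i);rc=cv2.minAreaRect(np.stack([xs,ys],1).astype(np.float32))
        z=.136 if abs(st[i,2]-16)<12 else .098
        B=cv2.boxPoints(rc);W=np.array([onz(c,u,v,z) for u,v in B])
        print(st[i],rc,np.round(onz(c,*rc[0],z),4),np.round(W[:,:2],3).tolist())
E
```

```text
[0.43014383 0.27583434 0.24992603] [0.43333963 0.27642432 0.136     ]
[0.42918581 0.27875452 0.24995787] 1.45 [[ 0.997 -0.    -0.08 ]
 [ 0.08   0.     0.997]
 [-0.    -1.     0.   ]]
[ 289  158  202   12 1798] ((389.4505615234375, 163.45162963867188), (10.173310279846191, 201.0098419189453), 89.37724304199219) [0.4799 0.3287 0.098 ] [[0.401, 0.326], [0.558, 0.34], [0.559, 0.332], [0.401, 0.318]]
[ 317  187   16   99 1498] ((324.5, 236.0), (98.0, 15.0), 90.0) [0.4326 0.2764 0.136 ] [[0.424, 0.312], [0.435, 0.313], [0.441, 0.238], [0.43, 0.238]]
[ 372  193   78   63 4593] ((410.50054931640625, 224.0357208251953), (61.07948303222656, 77.84919738769531), 89.18154907226562) [0.5034 0.2813 0.098 ] [[0.468, 0.303], [0.531, 0.309], [0.54, 0.258], [0.475, 0.252]]
[ 309  304   69   22 1334] ((343.0, 314.5), (21.0, 68.0), 90.0) [0.456  0.1953 0.098 ] [[0.426, 0.203], [0.485, 0.208], [0.487, 0.187], [0.427, 0.183]]
[171 311  13  64 231] ((175.02992248535156, 342.02947998046875), (7.994637966156006, 63.63799285888672), 7.72182559967041) [0.3222 0.1802 0.136 ] [[0.315, 0.151], [0.323, 0.208], [0.329, 0.208], [0.321, 0.151]]
[ 200  311  272   68 7247] ((337.036865234375, 333.8960876464844), (271.4516296386719, 66.83309936523438), 4.989362716674805) [0.4526 0.1758 0.098 ] [[0.33, 0.144], [0.335, 0.21], [0.571, 0.206], [0.579, 0.139]]
[  0 332  22  24 485] ((10.5, 343.5), (23.0, 21.0), 90.0) [0.1925 0.1686 0.136 ] [[0.186, 0.178], [0.202, 0.18], [0.199, 0.159], [0.183, 0.157]]
[619 332  21  24 424] ((629.0, 343.5), (23.0, 20.0), 90.0) [0.6799 0.2074 0.136 ] [[0.669, 0.217], [0.685, 0.218], [0.691, 0.198], [0.675, 0.197]]
[ 197  367  436   51 8903] ((414.5, 392.0), (435.0, 50.0), 0.0) [0.5304 0.1209 0.098 ] [[0.327, 0.077], [0.328, 0.132], [0.725, 0.163], [0.742, 0.109]]
```

>>> arm_command:
  targets:
    - [[0.0008,0.034,-0.0007,0,0,0],[0.0008,0.034,-0.0007,0,0,0],[0.0008,0.034,-0.0007,0,0,0],[0.0008,0.034,-0.0006,0,0,0],[0,0,0,0,0,0]]

```text
time: 1.92
ee_pos: [0.4296, 0.2738, 0.1079]
eef_rot: [0.709, 0.026, -0.031, -0.704]
ft_force: [-1.2, -0.1, 0.2]
width: 0.0523
```

>>> arm_command:
  targets:
    - [[0,0,0,0,0,0],[0,0,0,0,0,0],[0,0,0,0,0,0],[0,0,0,0,0,0]]
  hand: 0
  grip_force: 12

```text
time: 2.25
ee_pos: [0.434, 0.2763, 0.1161]
eef_rot: [-0.706, -0.029, 0.027, 0.707]
ft_force: [-0.5, 1.4, 0.5]
width: 0.0335
```

>>> arm_command:
  targets:
    - [[0,0,0,0,0,0],[0,0,0,0,0,0],[0,0,0,0,0,0],[0,0,0,0,0,0],[0,0,0,0,0,0]]

```text
time: 2.67
ee_pos: [0.433, 0.2754, 0.1143]
eef_rot: [-0.706, -0.027, 0.028, 0.707]
ft_force: [-1.3, -0.5, 0.9]
width: 0.0102
```

```bash
cat >> h.py <<'E'
def lidrows(th0,th1,n,tilt):
    phi=np.arctan2(43,140);r=.1464
    def H(th): return np.array([-r*np.cos(phi+th), r*np.sin(phi+th)]) # x (away), z
    def tcp(th,a): # a = tilt; tool pointing dir = (-sin a, -cos a)
        return H(th)+.019*np.array([-np.sin(a),-np.cos(a)])
    a=0;out=[]
    for k in range(n):
        t0=th0+(th1-th0)*k/n;t1=th0+(th1-th0)*(k+1)/n;a1=a+np.radians(tilt)/n
        d=tcp(t1,a1)-tcp(t0,a)
        x=d@np.array([np.cos(a),-np.sin(a)]);y=d@np.array([-np.sin(a),-np.cos(a)])
        out.append([round(x,4),round(y,4),0,0,0,round(tilt/n,2)]);a=a1
    return out
E
python3 - <<'E'
from h import *
print(lidrows(0,1.75,16,32)); S=readout.read_state();print(S['width'],S['ee_pos'])
E
```

```text
[[np.float64(0.0049), np.float64(-0.015), 0, 0, 0, 2.0], [np.float64(0.006), np.float64(-0.0146), 0, 0, 0, 2.0], [np.float64(0.007), np.float64(-0.014), 0, 0, 0, 2.0], [np.float64(0.0081), np.float64(-0.0134), 0, 0, 0, 2.0], [np.float64(0.009), np.float64(-0.0127), 0, 0, 0, 2.0], [np.float64(0.01), np.float64(-0.012), 0, 0, 0, 2.0], [np.float64(0.0108), np.float64(-0.0112), 0, 0, 0, 2.0], [np.float64(0.0116), np.float64(-0.0103), 0, 0, 0, 2.0], [np.float64(0.0123), np.float64(-0.0093), 0, 0, 0, 2.0], [np.float64(0.013), np.float64(-0.0083), 0, 0, 0, 2.0], [np.float64(0.0136), np.float64(-0.0073), 0, 0, 0, 2.0], [np.float64(0.0141), np.float64(-0.0062), 0, 0, 0, 2.0], [np.float64(0.0145), np.float64(-0.0051), 0, 0, 0, 2.0], [np.float64(0.0148), np.float64(-0.004), 0, 0, 0, 2.0], [np.float64(0.0151), np.float64(-0.0028), 0, 0, 0, 2.0], [np.float64(0.0153), np.float64(-0.0016), 0, 0, 0, 2.0]]
0.010178697721793065 [0.43298634 0.27539032 0.1142519 ]
```

>>> arm_command:
  targets:
    - [[0.0049,-0.015,0,0,0,2],[0.006,-0.0146,0,0,0,2],[0.007,-0.014,0,0,0,2],[0.0081,-0.0134,0,0,0,2],[0.009,-0.0127,0,0,0,2],[0.01,-0.012,0,0,0,2]]
  grip_force: 14

```text
time: 3.17
ee_pos: [0.484, 0.2799, 0.1915]
eef_rot: [0.705, -0.047, -0.103, -0.7]
ft_force: [-1.1, 2.0, -3.3]
width: 0.0105
```

```bash
python3 - <<'E'
from h import *
snap('scene','s1');S=readout.read_state();print(S['ft_force'],S['width'])
p=load('s1')['pixels'];cv2.imwrite('pics/s1c.png',cv2.resize(p[20:250,280:480],None,fx=2.6,fy=2.6))
E
```

```text
[-9.07288865  1.07029562 10.74452908] 0.010577865542389403
```

View pics/s1c.png

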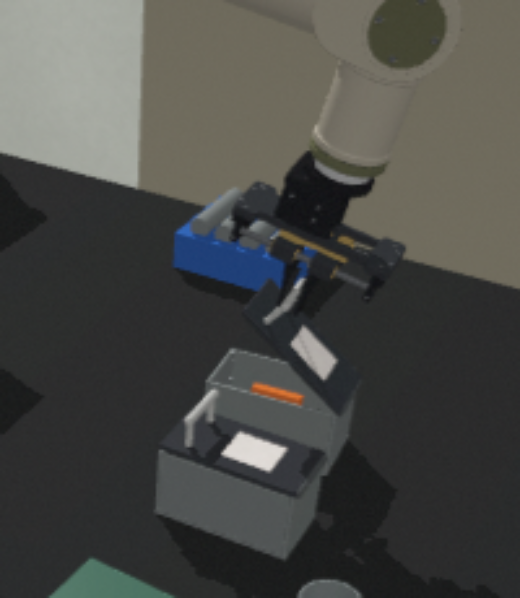

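The lid follows the gripper, and the left case (its valve at about crop pixel (278,393)) holds the orange lever. I'll keep opening this lid.

>>> arm_command:
  targets:
    - [[0.0108,-0.0112,0,0,0,2],[0.0116,-0.0103,0,0,0,2],[0.0123,-0.0093,0,0,0,2],[0.013,-0.0083,0,0,0,2],[0.0136,-0.0073,0,0,0,2],[0.0141,-0.0062,0,0,0,2],[0.0145,-0.0051,0,0,0,2],[0.0148,-0.004,0,0,0,2],[0.0151,-0.0028,0,0,0,2],[0.0153,-0.0016,0,0,0,2],[0,0,0,0,0,0]]

```text
time: 4.13
ee_pos: [0.6185, 0.2895, 0.1994]
eef_rot: [0.689, -0.163, -0.217, -0.672]
ft_force: [-3.0, -2.7, -9.3]
width: 0.0089
```

```bash
python3 - <<'E'
from h import *
snap('scene','s2');S=readout.read_state();print(S['ft_force'],S['width'],S['ee_pos'],np.round(cur(S)[:3,:3],3))
p=load('s2')['pixels'];cv2.imwrite('pics/s2c.png',cv2.resize(p[20:250,280:480],None,fx=2.6,fy=2.6))
E
```

```text
[-2.14622455  0.65216927 -8.14792682] 0.008503917323843759 [0.61814241 0.28947562 0.19954386] [[ 0.853 -0.516 -0.08 ]
 [ 0.068 -0.043  0.997]
 [-0.518 -0.855 -0.001]]
```

View pics/s2c.png

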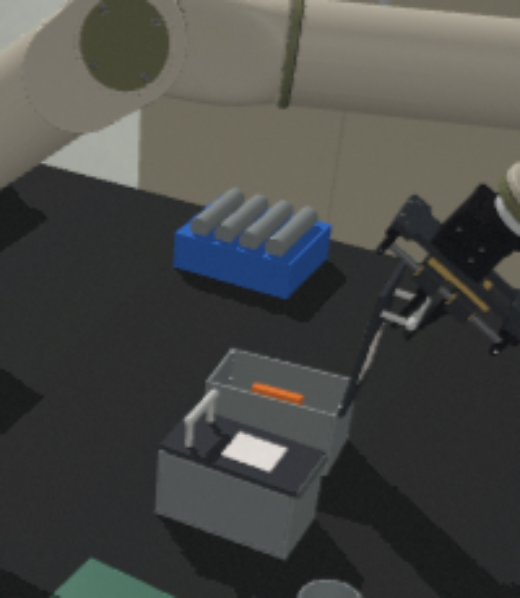

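>>> arm_command:
  targets:
    - [[0,0,0,0,0,0],[0,0,0,0,0,0],[0,0,0,0,0,0],[0,0,0,0,0,0]]
  hand: 0.35

```text
time: 4.52
ee_pos: [0.6179, 0.2896, 0.2032]
eef_rot: [0.69, -0.161, -0.216, -0.672]
ft_force: [0.7, 0.8, 0.6]
width: 0.0264
```

>>> arm_command:
  targets:
    - [[0,-0.025,0,0,0,0],[0,-0.03,0,0,0,0],[0,-0.03,0,0,0,0],[0,-0.03,0,0,0,0],[0,-0.02,0,0,0,0]]

```text
time: 4.93
ee_pos: [0.6264, 0.2771, 0.2742]
eef_rot: [-0.683, 0.134, 0.181, 0.694]
ft_force: [-0.9, 0.1, 0.9]
width: 0.0306
```

```bash
python3 - <<'E'
from h import *
c=snap('top','t1');S=readout.read_state();print(S['ft_force'],S['width'],S['ee_pos'])
cv2.imwrite('pics/t1c.png',cv2.resize(c['pixels'][120:300,40:290],None,fx=3,fy=3))
T=cur(S);plan(T,pose([.4543,.1135,.27],1),12)
E
```

```text
[-0.18673961  0.14780246  2.17879298] 0.030578577733843416 [0.62683181 0.27687111 0.2762189 ]
12 x [-0.0146, 0.0039, -0.013, -0.1, 0.24, -2.13] end [0.4538 0.1133 0.2704] err [-0.0005 -0.0002  0.0004]
```

View pics/t1c.png

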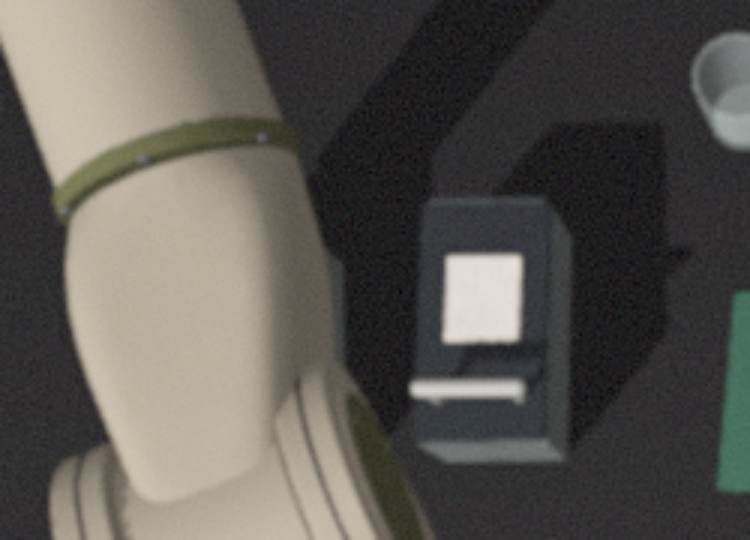

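```bash
python3 - <<'E'
from h import *
c=snap('scene','s3');S=readout.read_state();print(S['joint_positions'],S['joint_vel'],S['ee_pos'],np.round(cur(S)[:3,:3],3))
cv2.imwrite('pics/s3c.png',cv2.resize(c['pixels'][20:250,280:480],None,fx=2.6,fy=2.6))
E
```

```text
[-0.38380375  0.8515662  -0.03679909  0.64108206 -0.16779057  2.05811935
 -0.39301534] [-0.00651876  0.04934322 -0.01741886  0.02866012  0.00582986 -0.00777117
 -0.00349778] [0.62656216 0.27723932 0.27446533] [[ 0.899 -0.434 -0.062]
 [ 0.069  0.     0.998]
 [-0.433 -0.901  0.03 ]]
```

View pics/s3c.png

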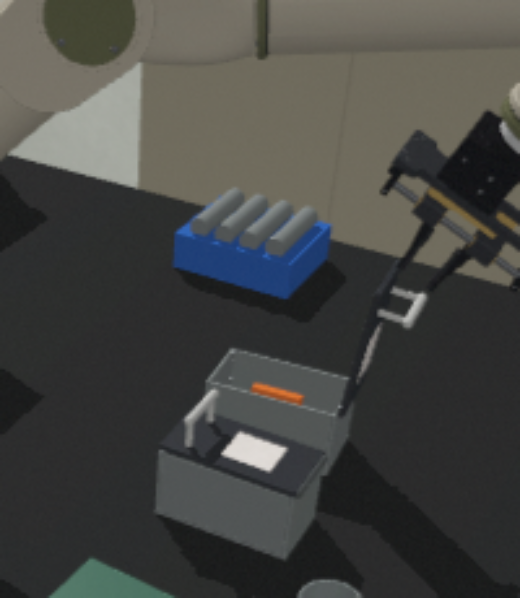

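```bash
python3 - <<'E'
from h import *
T=cur();U=T.copy();U[:3,3]+=[.0,0,.05];T=plan(T,U,2);T=plan(T,pose([.56,.22,.33],4),5);plan(T,pose([.4543,.1135,.26],1),5)
E
```

```text
2 x [-0.0108, -0.0225, 0.0008, 0.0, 0.0, 0.0] end [0.6266 0.2773 0.3244] err [ 0.      0.0001 -0.0001]
5 x [-0.014, 0.0025, -0.0105, -0.36, -0.01, -5.14] end [0.56   0.2201 0.3299] err [-0.      0.0001 -0.0001]
5 x [-0.0222, 0.014, -0.0203, 0.0, 0.6, 0.0] end [0.4541 0.1133 0.2599] err [-0.0002 -0.0002 -0.0001]
```

>>> arm_command:
  targets:
    - [[-0.0108,-0.0225,0.0008,0,0,0],[-0.0108,-0.0225,0.0008,0,0,0],[-0.014,0.0025,-0.0105,-0.36,-0.01,-5.14],[-0.014,0.0025,-0.0105,-0.36,-0.01,-5.14],[-0.014,0.0025,-0.0105,-0.36,-0.01,-5.14],[-0.014,0.0025,-0.0105,-0.36,-0.01,-5.14],[-0.014,0.0025,-0.0105,-0.36,-0.01,-5.14]]

```text
time: 5.62
ee_pos: [0.5449, 0.2182, 0.3091]
eef_rot: [-0.703, -0.027, 0.019, 0.71]
ft_force: [0.5, -0.0, 0.9]
width: 0.0306
```

>>> arm_command:
  targets:
    - [[-0.0222,0.014,-0.0203,0,0.6,0],[-0.0222,0.014,-0.0203,0,0.6,0],[-0.0222,0.014,-0.0203,0,0.6,0],[-0.0222,0.014,-0.0203,0,0.6,0],[-0.0222,0.014,-0.0203,0,0.6,0],[0,0,0,0,0,0],[0,0,0,0,0,0]]
  hand: 0.5

```text
time: 6.2
ee_pos: [0.4385, 0.1124, 0.2365]
eef_rot: [-0.704, -0.006, 0.002, 0.711]
ft_force: [-0.1, 0.6, 0.3]
width: 0.0435
```

```bash
python3 - <<'E'
from h import *
c=snap('wrist','w3');S=c['s'];print(S['ee_pos'],S['time'],np.round(cur(S)[:3,:3],3))
g=cv2.cvtColor(c['pixels'],cv2.COLOR_BGR2GRAY)
m=(g>170).astype(np.uint8);m[300:]=0
n,l,st,ce=cv2.connectedComponentsWithStats(m)
for i in range(1,n):
    if st[i,4]>300:
        ys,xs=np.nonzero(l==i);rc=cv2.minAreaRect(np.stack([xs,ys],1).astype(np.float32))
        print(st[i],rc,np.round(onz(c,*rc[0],.136),4))
E
```

```text
[0.43852126 0.11237003 0.23653535] 6.2 [[ 1.     0.005 -0.011]
 [ 0.011  0.01   1.   ]
 [ 0.005 -1.     0.01 ]]
[ 270    0  242   69 8290] ((390.5, 33.99999237060547), (67.99998474121094, 240.99996948242188), 90.0) [0.4804 0.2421 0.136 ]
[ 305  157  214   12 1808] ((411.43878173828125, 161.90748596191406), (9.692471504211426, 213.02105712890625), 89.23609924316406) [0.4987 0.1658 0.136 ]
[ 338  185   18  105 1725] ((346.5, 237.0), (104.0, 17.0), 90.0) [0.4574 0.114  0.136 ]
[ 393  192   82   66 5017] ((433.50860595703125, 224.56805419921875), (64.23503875732422, 81.92997741699219), 89.13194274902344) [0.517  0.1235 0.136 ]
[  0 202  22  98 885] ((1.957555890083313, 252.29843139648438), (99.24554443359375, 18.952964782714844), 78.11134338378906) [0.2173 0.1008 0.136 ]
```

View pics/w3.png

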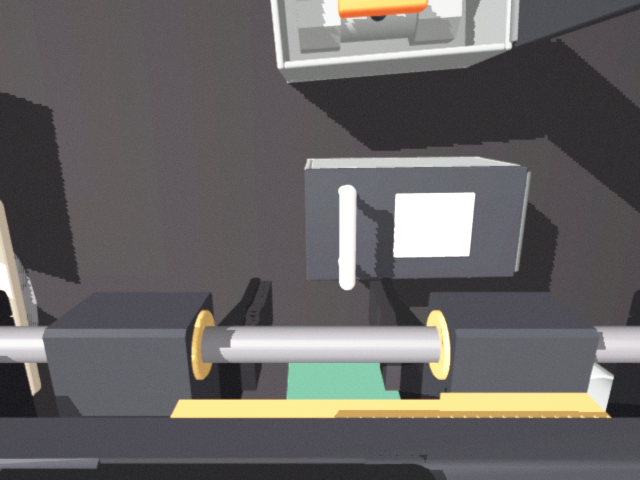

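```bash
python3 - <<'E'
from h import *
T=plan(cur(),pose([.4574,.114,.16],.7),3);T=plan(T,pose([.4574,.114,.114],.7),2)
for r_ in lidrows(0,1.75,16,18): print([float(v) for v in r_])
E
```

```text
3 x [0.0058, 0.0258, -0.0001, -0.2, 0.0, 0.13] end [0.4574 0.114  0.1601] err [-0.      0.      0.0001]
2 x [0.0, 0.023, -0.0, -0.0, 0.01, -0.0] end [0.4574 0.114  0.1141] err [-0.      0.      0.0001]
[0.0052, -0.015, 0.0, 0.0, 0.0, 1.12]
[0.0065, -0.0145, 0.0, 0.0, 0.0, 1.12]
[0.0077, -0.0138, 0.0, 0.0, 0.0, 1.12]
[0.009, -0.013, 0.0, 0.0, 0.0, 1.12]
[0.0101, -0.0121, 0.0, 0.0, 0.0, 1.12]
[0.0111, -0.0111, 0.0, 0.0, 0.0, 1.12]
[0.0121, -0.0101, 0.0, 0.0, 0.0, 1.12]
[0.0129, -0.0089, 0.0, 0.0, 0.0, 1.12]
[0.0137, -0.0077, 0.0, 0.0, 0.0, 1.12]
[0.0143, -0.0064, 0.0, 0.0, 0.0, 1.12]
[0.0148, -0.005, 0.0, 0.0, 0.0, 1.12]
[0.0152, -0.0037, 0.0, 0.0, 0.0, 1.12]
[0.0155, -0.0023, 0.0, 0.0, 0.0, 1.12]
[0.0156, -0.0008, 0.0, 0.0, 0.0, 1.12]
[0.0156, 0.0006, 0.0, 0.0, 0.0, 1.12]
[0.0155, 0.002, 0.0, 0.0, 0.0, 1.12]
```

>>> arm_command:
  targets:
    - [[0.0058,0.0258,0,-0.2,0,0.13],[0.0058,0.0258,0,-0.2,0,0.13],[0.0058,0.0258,0,-0.2,0,0.13],[0,0.023,0,0,0,0],[0,0.0155,0,0,0,0],[0,0.0075,0,0,0,0],[0,0,0,0,0,0]]
  hand: 0.4

```text
time: 6.83
ee_pos: [0.4573, 0.1148, 0.1128]
eef_rot: [0.708, 0.004, -0.006, -0.707]
ft_force: [-0.5, 0.2, 0.6]
width: 0.035
```

>>> arm_command:
  targets:
    - [[0,0,0,0,0,0],[0,0,0,0,0,0],[0,0,0,0,0,0],[0,0,0,0,0,0],[0,0,0,0,0,0],[0,0,0,0,0,0]]
  hand: 0

```text
time: 7.33
ee_pos: [0.4578, 0.1145, 0.1145]
eef_rot: [0.707, 0.005, -0.004, -0.707]
ft_force: [0.2, 0.1, -0.0]
width: 0.0101
```

>>> arm_command:
  targets:
    - [[0.0052,-0.015,0,0,0,1.12],[0.0065,-0.0145,0,0,0,1.12],[0.0077,-0.0138,0,0,0,1.12],[0.009,-0.013,0,0,0,1.12],[0.0101,-0.0121,0,0,0,1.12],[0.0111,-0.0111,0,0,0,1.12],[0.0121,-0.0101,0,0,0,1.12],[0.0129,-0.0089,0,0,0,1.12]]

```text
time: 8.0
ee_pos: [0.5379, 0.1158, 0.2059]
eef_rot: [0.705, -0.051, -0.061, -0.704]
ft_force: [1.1, 1.9, -8.0]
width: 0.0102
```

>>> arm_command:
  targets:
    - [[0.0137,-0.0077,0,0,0,1.12],[0.0143,-0.0064,0,0,0,1.12],[0.0148,-0.005,0,0,0,1.12],[0.0152,-0.0037,0,0,0,1.12],[0.0155,-0.0023,0,0,0,1.12],[0.0156,-0.0008,0,0,0,1.12],[0.0156,0.0006,0,0,0,1.12],[0.0155,0.002,0,0,0,1.12],[0,0,0,0,0,0],[0,0,0,0,0,0]]

```text
time: 8.83
ee_pos: [0.6594, 0.1173, 0.2008]
eef_rot: [0.699, -0.106, -0.115, -0.697]
ft_force: [-0.9, 0.7, -3.3]
width: 0.0101
```

```bash
python3 - <<'E'
from h import *
c=snap('scene','s4');S=readout.read_state();print(S['joint_positions'],S['ft_force'],S['width'],S['ee_pos'],np.round(cur(S)[:3,:3],3))
cv2.imwrite('pics/s4c.png',cv2.resize(c['pixels'][20:250,280:480],None,fx=2.6,fy=2.6))
E
```

```text
[-0.23580254  0.70170023  0.04330872  1.00401658 -0.08527841  1.7452355
 -0.18664919] [-1.08877778  2.02525638 -4.92343565] 0.010111855577855834 [0.65878679 0.11732065 0.20112291] [[ 0.951 -0.309 -0.014]
 [ 0.013 -0.005  1.   ]
 [-0.309 -0.951 -0.001]]
```

View pics/s4c.png

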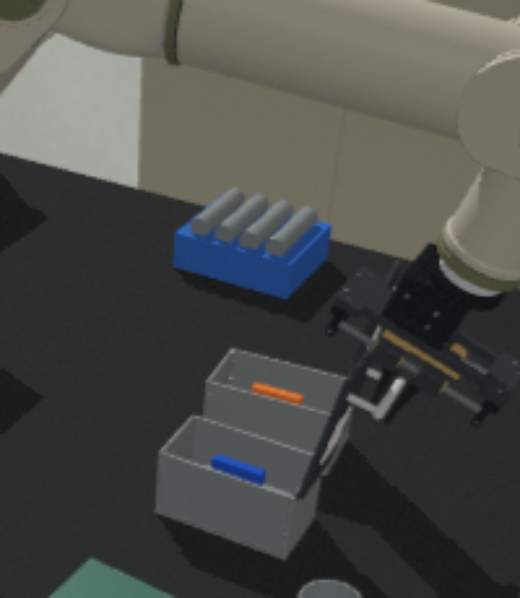

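Both lids now stand open, orange in the left case (crop 278,393) and blue in the right one (crop 238,469). Next I release this handle.

>>> arm_command:
  targets:
    - [[0,0,0,0,0,0],[0,0,0,0,0,0],[0,0,0,0,0,0],[0,0,0,0,0,0]]
  hand: 0.35

```text
time: 9.22
ee_pos: [0.6587, 0.117, 0.203]
eef_rot: [0.7, -0.105, -0.114, -0.698]
ft_force: [-0.2, -0.5, 0.5]
width: 0.0271
```

>>> arm_command:
  targets:
    - [[0,-0.025,0,0,0,0],[0,-0.03,0,0,0,0],[0,-0.03,0,0,0,0],[0,-0.03,0,0,0,0],[0,-0.015,0,0,0,0]]

```text
time: 9.63
ee_pos: [0.6972, 0.1178, 0.3254]
eef_rot: [-0.699, 0.1, 0.11, 0.699]
ft_force: [-0.9, 0.5, -0.3]
width: 0.0301
```

```bash
python3 - <<'E'
from h import *
S=readout.read_state();print(S['joint_positions'],S['ft_force'],S['width'],S['ee_pos'],np.round(cur(S)[:3,:3],3))
T=plan(cur(),pose([.56,.07,.34],0),5)
T=plan(T,pose([.50,.05,.32],90),13)
E
```

```text
[-0.25764589  0.8205191   0.17003576  0.56115196 -0.17936846  2.05896642
 -0.16944207] [-0.87178311  0.54084389 -0.29010181] 0.030146311628220384 [0.69722225 0.11780323 0.32542144] [[ 0.956 -0.293 -0.014]
 [ 0.014 -0.002  1.   ]
 [-0.293 -0.956  0.002]]
5 x [-0.0277, 0.002, -0.0093, -0.0, 0.16, -3.41] end [0.56   0.0701 0.3401] err [0.     0.0001 0.0001]
13 x [-0.005, 0.0015, 0.0021, -0.0, -6.92, 0.0] end [0.4999 0.0497 0.3205] err [-0.0001 -0.0003  0.0005]
```

```bash
python3 - <<'E'
from h import *
T=plan(cur(),pose([.56,.10,.33],0),5)
T=plan(T,pose([.518,.115,.22],90.7),14)
E
```

```text
5 x [-0.0273, 0.004, -0.0033, -0.0, 0.16, -3.41] end [0.56   0.1001 0.3299] err [-0.      0.0001 -0.0001]
14 x [-0.0017, 0.0079, 0.0031, -0.0, -6.48, 0.0] end [0.5179 0.1148 0.2193] err [-0.0001 -0.0002 -0.0007]
```

>>> arm_command:
  targets:
    - [[-0.0273,0.004,-0.0033,0,0.16,-3.41],[-0.0273,0.004,-0.0033,0,0.16,-3.41],[-0.0273,0.004,-0.0033,0,0.16,-3.41],[-0.0273,0.004,-0.0033,0,0.16,-3.41],[-0.0273,0.004,-0.0033,0,0.16,-3.41],[-0.0017,0.0079,0.0031,0,-6.48,0],[-0.0017,0.0079,0.0031,0,-6.48,0],[-0.0017,0.0079,0.0031,0,-6.48,0],[-0.0017,0.0079,0.0031,0,-6.48,0]]

```text
time: 10.38
ee_pos: [0.5647, 0.1136, 0.2998]
eef_rot: [-0.686, -0.146, 0.175, 0.691]
ft_force: [0.6, 0.5, -0.8]
width: 0.0305
```

>>> arm_command:
  targets:
    - [[-0.0017,0.0079,0.0031,0,-6.48,0],[-0.0017,0.0079,0.0031,0,-6.48,0],[-0.0017,0.0079,0.0031,0,-6.48,0],[-0.0017,0.0079,0.0031,0,-6.48,0],[-0.0017,0.0079,0.0031,0,-6.48,0],[-0.0017,0.0079,0.0031,0,-6.48,0],[-0.0017,0.0079,0.0031,0,-6.48,0],[-0.0017,0.0079,0.0031,0,-6.48,0],[-0.0017,0.0079,0.0031,0,-6.48,0],[-0.0017,0.0079,0.0031,0,-6.48,0],[0,0,0,0,0,0],[0,0,0,0,0,0]]

```text
time: 11.38
ee_pos: [0.5285, 0.1167, 0.2221]
eef_rot: [-0.488, -0.491, 0.513, 0.508]
ft_force: [0.2, -0.4, 0.4]
width: 0.0304
```

```bash
python3 - <<'E'
from h import *
c=snap('wrist','w4');S=c['s'];print(S['ee_pos'],S['time'],np.round(cur(S)[:3,:3],3),S['joint_positions'])
hsv=cv2.cvtColor(c['pixels'],cv2.COLOR_BGR2HSV)
m=cv2.inRange(hsv,(100,130,60),(130,255,255))
n,l,st,ce=cv2.connectedComponentsWithStats(m)
for i in range(1,n):
    if st[i,4]>100:
        ys,xs=np.nonzero(l==i);rc=cv2.minAreaRect(np.stack([xs,ys],1).astype(np.float32))
        B=cv2.boxPoints(rc);print(st[i],rc,[np.round(onz(c,*p,.075),4).tolist() for p in [rc[0],*B]])
E
```

```text
[0.52850088 0.1167366  0.22208072] 11.3833 [[-0.008 -0.043 -0.999]
 [ 1.    -0.002 -0.008]
 [-0.002 -0.999  0.043]] [-0.28679232  0.181336   -0.009315    1.6490327  -0.0090556   1.35310738
  1.28506132]
[ 310  164   18   81 1396] ((318.5, 204.0), (80.0, 17.0), 90.0) [[0.5083, 0.115, 0.075], [0.4769, 0.1082, 0.075], [0.4768, 0.1214, 0.075], [0.5413, 0.1222, 0.075], [0.5414, 0.1083, 0.075]]
```

View pics/w4.png

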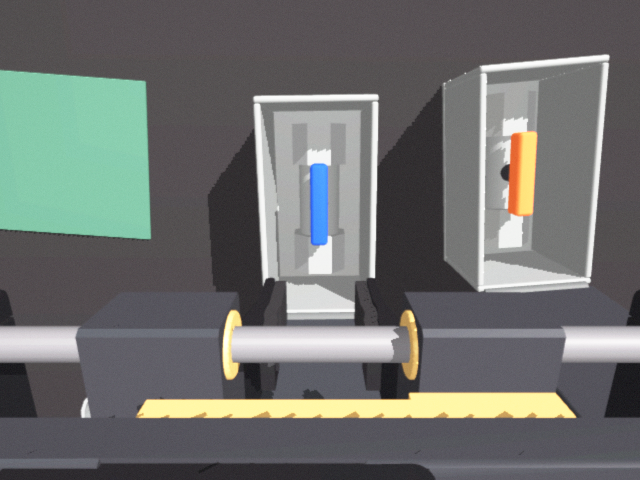

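```bash
python3 - <<'E'
from h import *
T=plan(cur(),pose([.509,.115,.12],90.7),5);T=plan(T,pose([.509,.115,.05],90.7),4)
E
```

```text
5 x [-0.0003, 0.0206, 0.0035, -0.49, -0.05, -0.02] end [0.5088 0.1151 0.1199] err [-0.0002  0.0001 -0.0001]
4 x [-0.0, 0.0175, -0.0, 0.01, -0.0, 0.0] end [0.5088 0.1152 0.0499] err [-0.0002  0.0002 -0.0001]
```

>>> arm_command:
  targets:
    - [[-0.0003,0.0206,0.0035,-0.49,-0.05,0],[-0.0003,0.0206,0.0035,-0.49,-0.05,0],[-0.0003,0.0206,0.0035,-0.49,-0.05,0],[-0.0003,0.0206,0.0035,-0.49,-0.05,0],[-0.0003,0.0206,0.0035,-0.49,-0.05,0],[0,0.01,0,0,0,0],[0,0,0,0,0,0],[0,0,0,0,0,0]]

```text
time: 12.1
ee_pos: [0.5092, 0.1152, 0.11]
eef_rot: [-0.497, -0.503, 0.504, 0.496]
ft_force: [1.1, 0.1, -0.2]
width: 0.0307
```

```bash
python3 - <<'E'
from h import *
S=readout.read_state();print(S['ee_pos'],np.round(cur(S)[:3,:3],3))
T=plan(cur(),pose([.509,.115,.05],90.7),5)
E
```

```text
[0.5091839  0.11516454 0.11001892] [[-0.015 -0.    -1.   ]
 [ 1.    -0.001 -0.015]
 [-0.001 -1.     0.   ]]
5 x [-0.0, 0.012, 0.0, -0.0, 0.03, -0.02] end [0.5092 0.1151 0.05  ] err [0.0002 0.0001 0.    ]
```

>>> arm_command:
  targets:
    - [[0,0.014,0,0,0,0],[0,0.014,0,0,0,0],[0,0.014,0,0,0,0],[0,0.01,0,0,0,0],[0,0.006,0,0,0,0],[0,0.002,0,0,0,0],[0,0,0,0,0,0]]

```text
time: 12.68
ee_pos: [0.5088, 0.1149, 0.0495]
eef_rot: [-0.496, -0.504, 0.504, 0.496]
ft_force: [0.9, -0.3, 0.4]
width: 0.0302
```

>>> arm_command:
  targets:
    - [[0,0,0,0,0,0],[0,0,0,0,0,0],[0,0,0,0,0,0],[0,0,0,0,0,0],[0,0,0,0,0,0],[0,0,0,0,0,0]]
  hand: 0
  grip_force: 35

```text
time: 13.18
ee_pos: [0.5088, 0.1149, 0.0497]
eef_rot: [-0.496, -0.504, 0.504, 0.496]
ft_force: [0.0, -0.0, 4.7]
width: 0.014
```

>>> arm_command:
  targets:
    - [[0,-0.004,0,0,0,0],[0,-0.01,0,0,0,0],[0,-0.014,0,0,0,0],[0,-0.016,0,0,0,0],[0,-0.02,0,0,0,0],[0,-0.025,0,0,0,0],[0,-0.025,0,0,0,0],[0,-0.025,0,0,0,0]]

```text
time: 13.85
ee_pos: [0.508, 0.1149, 0.1897]
eef_rot: [-0.496, -0.503, 0.505, 0.496]
ft_force: [0.9, 0.9, -3.2]
width: 0.0132
```

```bash
python3 - <<'E'
from h import *
c=snap('scene','s5');S=readout.read_state();print(S['ft_force'],S['width'],S['ee_pos'],np.round(cur(S)[:3,:3],3))
cv2.imwrite('pics/s5c.png',cv2.resize(c['pixels'][60:300,280:480],None,fx=2.5,fy=2.5))
t=load('top0');p=t['pixels'];m=cv2.inRange(cv2.cvtColor(p,cv2.COLOR_BGR2HSV),(60,80,40),(90,255,255))
print('mat',onz(t,317.47,252.33,.003))
E
```

```text
[1.74480588 0.06429703 1.13782182] 0.013926611412999716 [0.51025947 0.11561301 0.19504244] [[-0.016  0.006 -1.   ]
 [ 1.     0.    -0.016]
 [ 0.    -1.    -0.006]]
mat [ 0.4743424  -0.12921276  0.003     ]
```

View pics/s5c.png

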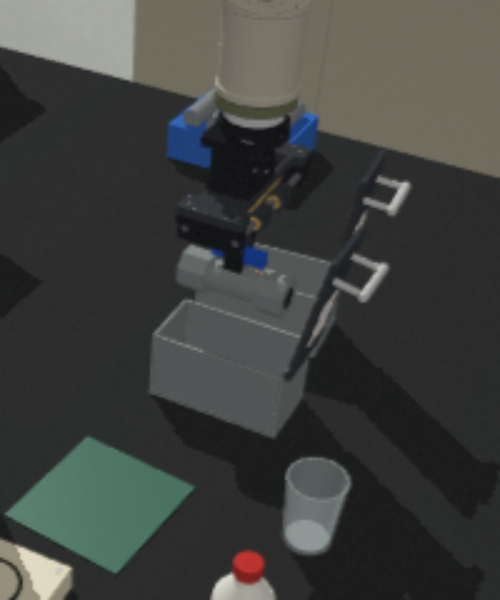

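```bash
cat > kin.py <<'E'
from h import *
import glob
from scipy.optimize import least_squares
def fk(q,P):
    h,ex,a,b,fx,g,wx,wz=P[:8]
    def Tm(R,p): T=np.eye(4);T[:3,:3]=R;T[:3,3]=p;return T
    def rz(t): return Rn.from_euler('z',t).as_matrix()
    def ry(t): return Rn.from_euler('y',t).as_matrix()
    T=Tm(rz(-q[0]),[0,0,h])
    T=T@Tm(ry(q[1]),[0,0,0])@Tm(rz(-q[2]),[0,0,a])@Tm(ry(q[3]),[ex,0,0])@Tm(rz(-q[4]),[fx,0,b])@Tm(ry(q[5]),[g,0,0])@Tm(rz(-q[6]),[wx,0,wz])
    # flange z = tool y ; tool x = flange x at q6=0 ?
    return T
def tool(T): 
    x=T[:3,0];y=T[:3,2];R=np.stack([x,y,np.cross(x,y)],1);U=np.eye(4);U[:3,:3]=R;U[:3,3]=T[:3,3];return U
E
python3 - <<'E'
from kin import *
D=[]
for f in glob.glob('pics/*.npy'):
    s=np.load(f,allow_pickle=True).item()['s'];D.append((s['joint_positions'],np.array(s['ee_pos']),Rn.from_quat(s['eef_rot']).as_matrix()))
s=readout.read_state();D.append((s['joint_positions'],np.array(s['ee_pos']),Rn.from_quat(s['eef_rot']).as_matrix()))
print(len(D))
def res(P):
    o=[]
    for q,p,R in D:
        U=tool(fk(q,P));o+=list(U[:3,3]-p)+list(.1*(U[:3,:3]-R).ravel())
    return np.array(o)
sol=least_squares(res,[.3,0,.4,.4,0,0,0,.25])
print(np.round(sol.x,4),np.sqrt(np.mean(sol.fun**2)))
q,p,R=D[-1];U=tool(fk(q,sol.x));print(np.round(U[:3,:3],3),np.round(R,3),U[:3,3],p)
np.save('P.npy',sol.x)
E
```

```text
14
[ 1.750e-01 -2.000e-04  4.346e-01  4.874e-01  1.469e-01 -1.943e-01
  6.700e-03  3.015e-01] 0.08237534833634683
[[ 0.016  0.006  1.   ]
 [-1.     0.     0.016]
 [-0.    -1.     0.006]] [[-0.016  0.006 -1.   ]
 [ 1.     0.    -0.016]
 [ 0.    -1.    -0.006]] [0.49984683 0.16102169 0.19410874] [0.51025947 0.11561301 0.19504244]
```

```bash
sed -i 's/x=T\[:3,0\];y=/x=-T[:3,0];y=/' kin.py; cat > fit.py <<'E'
from kin import *
import itertools, kin
D=[]
for f in glob.glob('pics/*.npy'):
    s=np.load(f,allow_pickle=True).item()['s'];D.append((s['joint_positions'],np.array(s['ee_pos']),Rn.from_quat(s['eef_rot']).as_matrix()))
def run(sg):
    def res(P):
        o=[]
        for q,p,R in D:
            U=tool(fk(np.array(q)*sg,P));o+=list(U[:3,3]-p)+list(.1*(U[:3,:3]-R).ravel())
        return np.array(o)
    return least_squares(res,[.3,0,.4,.4,0,0,0,.25])
best=[]
for s3,s5,s7 in itertools.product([1,-1],repeat=3):
    sg=np.array([1,1,s3,1,s5,1,s7]);sol=run(sg);best.append((np.sqrt(np.mean(sol.fun**2)),tuple(sg),sol.x))
best.sort(key=lambda t:t[0])
for b in best[:3]:print(b[0],b[1],np.round(b[2],4))
np.save('P.npy',best[0][2]);np.save('sg.npy',best[0][1])
E
python3 fit.py
```

```text
0.010688702481189173 (np.int64(1), np.int64(1), np.int64(1), np.int64(1), np.int64(1), np.int64(1), np.int64(1)) [ 0.1729 -0.0015  0.4344  0.4869  0.1471 -0.1968  0.005   0.302 ]
0.014255815220238362 (np.int64(1), np.int64(1), np.int64(1), np.int64(1), np.int64(-1), np.int64(1), np.int64(1)) [ 0.1467 -0.002   0.4377  0.489   0.2687 -0.3375  0.012   0.297 ]
0.04013557146759178 (np.int64(1), np.int64(1), np.int64(-1), np.int64(1), np.int64(-1), np.int64(1), np.int64(1)) [-0.4514  0.1118  0.7034  0.529  -0.5653  0.0791  0.342   0.341 ]
```

```bash
python3 - <<'E'
s=open('kin.py').read()
s=s.replace("wx,wz=P[:8]","wx,wz=P[:8];y1,y2,y3,y4,y5=P[8:13]").replace("[0,0,h])\n","[0,0,h])\n",1)
s=s.replace("Tm(ry(q[1]),[0,0,0])","Tm(ry(q[1]),[0,y1,0])").replace("[0,0,a]","[0,y2,a]").replace("[ex,0,0]","[ex,y3,0]").replace("[fx,0,b]","[fx,y4,b]").replace("[g,0,0]","[g,y5,0]")
open('kin.py','w').write(s)
f=open('fit.py').read().replace(".25])",".25,0,0,0,0,0])");open('fit.py','w').write(f)
E
python3 fit.py; python3 - <<'E'
from kin import *
P=np.load('P.npy')
for f in sorted(glob.glob('pics/*.npy')):
    s=np.load(f,allow_pickle=True).item()['s'];U=tool(fk(s['joint_positions'],P))
    print(f,np.round(1000*(U[:3,3]-s['ee_pos']),1),np.round(np.degrees(Rn.from_matrix(U[:3,:3].T@Rn.from_quat(s['eef_rot']).as_matrix()).as_rotvec()),1))
E
```

```text
5.902252608644932e-15 (np.int64(1), np.int64(1), np.int64(1), np.int64(1), np.int64(1), np.int64(1), np.int64(1)) [ 2.582e-01  0.000e+00  4.486e-01  4.900e-01  0.000e+00 -0.000e+00
  0.000e+00  3.519e-01  4.604e-01 -4.822e-01  3.860e-02 -6.210e-02
 -4.000e-04]
0.009533127735672687 (np.int64(1), np.int64(1), np.int64(1), np.int64(1), np.int64(-1), np.int64(1), np.int64(1)) [ 0.2427 -0.0191  0.4419  0.4715  0.625  -0.6314 -0.0361  0.3437 -0.5813
  0.5634 -0.3853  0.4541 -0.0961]
0.035313171327731624 (np.int64(1), np.int64(1), np.int64(-1), np.int64(1), np.int64(-1), np.int64(1), np.int64(1)) [-0.7275  0.2122  0.5662  0.6712 -0.6357 -0.0179  0.585   0.0385  0.178
 -0.4152  0.0916 -0.4536  0.5269]
pics/s1.npy [ 0. -0.  0.] [-0. -0. -0.]
pics/s2.npy [ 0. -0.  0.] [-0.  0. -0.]
pics/s3.npy [0. 0. 0.] [-0. -0. -0.]
pics/s4.npy [ 0. -0.  0.] [-0. -0. -0.]
pics/s5.npy [-0. -0.  0.] [-0. -0.  0.]
pics/scene0.npy [0. 0. 0.] [-0. -0. -0.]
pics/t1.npy [0. 0. 0.] [-0.  0. -0.]
pics/top0.npy [0. 0. 0.] [-0. -0. -0.]
pics/w1.npy [0. 0. 0.] [-0. -0. -0.]
pics/w2.npy [0. 0. 0.] [-0. -0. -0.]
pics/w3.npy [-0. -0.  0.] [-0.  0. -0.]
pics/w4.npy [ 0. -0.  0.] [-0. -0.  0.]
pics/wrist0.npy [0. 0. 0.] [-0. -0. -0.]
```

```bash
cat > ik.py <<'E'
from kin import *
P=np.load('P.npy')
lo=np.array([-2.6,-.5,-1.47,.16,-1.27,.06,-2.6]);hi=np.array([2.6,2.12,1.34,2.42,4.41,2.06,2.6])
def ik(T,q0,w=.02):
    def res(q):
        U=tool(fk(q,P));return np.r_[(U[:3,3]-T[:3,3])*10,Rn.from_matrix(U[:3,:3].T@T[:3,:3]).as_rotvec()*3,w*(q-q0)]
    s=least_squares(res,np.clip(q0,lo+.05,hi-.05),bounds=(lo+.04,hi-.04))
    U=tool(fk(s.x,P));return s.x,np.linalg.norm(U[:3,3]-T[:3,3]),np.degrees(np.linalg.norm(Rn.from_matrix(U[:3,:3].T@T[:3,:3]).as_rotvec()))
def gt(pos,yv,xv):
    """pose with grasp point at pos, tool y=yv, tool x=xv"""
    T=np.eye(4);T[:3,:3]=np.stack([xv,yv,np.cross(xv,yv)],1);T[:3,3]=np.array(pos)+.019*yv;return T
Z=np.array([0,0,1.])
def lie(mid,psi,tau,sg,off=.048,up=.003):
    u=np.array([np.cos(psi),np.sin(psi),0]);b=np.sin(tau)*u+np.cos(tau)*Z
    return gt(np.array(mid)+off*u+up*b,-b,sg*np.cross(Z,u))
def stand(c,psi,tau,sg,off=.048,up=.003,dz=0):
    # valve frame: u->Z, z->-u
    u=np.array([np.cos(psi),np.sin(psi),0]);b=np.sin(tau)*Z-np.cos(tau)*u
    return gt(np.array(c)+[0,0,.065+off+dz]+up*b,-b,sg*np.cross(Z,u))
E
cat > search.py <<'E'
from ik import *
q0=readout.read_state()['joint_positions']
out=[]
for tau in (30,45,60):
  for psi in range(0,360,30):
    for sg in (1,-1):
        q,e,a=ik(lie([.4745,-.1293,.026],np.radians(psi),np.radians(tau),sg),q0)
        if e<.003 and a<1:
            for ps2 in range(0,360,30):
                q2,e2,a2=ik(stand([.4515,-.3131,.03],np.radians(ps2),np.radians(tau),sg),q)
                if e2<.003 and a2<1: out.append((np.abs(q2-q).max(),tau,psi,sg,ps2,np.round(np.minimum(q-lo,hi-q).min(),2),np.round(np.minimum(q2-lo,hi-q2).min(),2)))
        
out.sort(key=lambda t:t[0])
print(len(out))
for o in out[:40]:print(o)
E
python3 search.py
```

```text
271
(np.float64(0.8805418140117456), 60, 90, 1, 330, np.float64(0.45), np.float64(0.17))
(np.float64(0.9643739585415592), 45, 210, -1, 270, np.float64(0.04), np.float64(0.1))
(np.float64(0.9979919660725183), 60, 90, -1, 0, np.float64(0.42), np.float64(0.04))
(np.float64(0.9983236886348729), 30, 210, 1, 210, np.float64(0.08), np.float64(0.31))
(np.float64(1.0369453656117769), 30, 210, 1, 240, np.float64(0.08), np.float64(0.11))
(np.float64(1.042875001507134), 60, 60, -1, 0, np.float64(0.62), np.float64(0.19))
(np.float64(1.0677301532363663), 60, 60, -1, 30, np.float64(0.62), np.float64(0.39))
(np.float64(1.0943587044579455), 45, 30, -1, 0, np.float64(0.48), np.float64(0.11))
(np.float64(1.1181221060917834), 60, 240, 1, 330, np.float64(0.15), np.float64(0.2))
(np.float64(1.1293735467430417), 30, 240, 1, 210, np.float64(0.35), np.float64(0.25))
(np.float64(1.131730243220359), 30, 240, 1, 240, np.float64(0.35), np.float64(0.04))
(np.float64(1.1421660670304528), 60, 210, 1, 330, np.float64(0.04), np.float64(0.24))
(np.float64(1.144349643553783), 60, 60, -1, 330, np.float64(0.62), np.float
[... 1614 characters left out ...]
float64(0.04))
(np.float64(1.3251066679090644), 60, 270, 1, 210, np.float64(0.44), np.float64(0.04))
(np.float64(1.3353732992562797), 60, 30, -1, 330, np.float64(0.25), np.float64(0.17))
(np.float64(1.3454360182230751), 45, 60, -1, 30, np.float64(0.64), np.float64(0.1))
(np.float64(1.3495946181769758), 60, 240, 1, 210, np.float64(0.15), np.float64(0.04))
(np.float64(1.3627175725253489), 60, 270, 1, 300, np.float64(0.44), np.float64(0.25))
(np.float64(1.366650230014884), 30, 210, -1, 240, np.float64(0.04), np.float64(0.21))
(np.float64(1.3736011730506659), 30, 210, 1, 180, np.float64(0.08), np.float64(0.04))
(np.float64(1.3764635532080625), 30, 270, 1, 210, np.float64(0.62), np.float64(0.25))
```

```bash
sed -e 's/(30,45,60)/(40,45,50)/' -e 's/range(0,360,30):\n    for/X/' -e 's/for sg in (1,-1)/for sg in (1,)/' -e 's/for psi in range(0,360,30)/for psi in range(0,360,20)/' -e 's/for ps2 in range(0,360,30)/for ps2 in range(0,360,20)/' -e 's/out.sort.*/out=[o for o in out if min(o[5],o[6])>.12];out.sort(key=lambda t:t[0])/' search.py > search2.py; python3 search2.py
```

```text
139
(np.float64(1.3135176495097411), 50, 320, 1, 300, np.float64(0.23), np.float64(0.13))
(np.float64(1.3387272324330972), 40, 240, 1, 200, np.float64(0.31), np.float64(0.19))
(np.float64(1.3787185228172603), 45, 240, 1, 200, np.float64(0.25), np.float64(0.14))
(np.float64(1.4372742223451547), 50, 300, 1, 300, np.float64(0.34), np.float64(0.14))
(np.float64(1.4525911488220038), 40, 260, 1, 200, np.float64(0.49), np.float64(0.22))
(np.float64(1.4705173027516683), 45, 260, 1, 200, np.float64(0.46), np.float64(0.19))
(np.float64(1.4730164144785665), 50, 260, 1, 200, np.float64(0.43), np.float64(0.15))
(np.float64(1.473721053032541), 40, 300, 1, 220, np.float64(0.5), np.float64(0.13))
(np.float64(1.4758723700987244), 50, 300, 1, 280, np.float64(0.34), np.float64(0.27))
(np.float64(1.4922515265638492), 50, 340, 1, 300, np.float64(0.17), np.float64(0.13))
(np.float64(1.522456330629422), 50, 260, 1, 240, np.float64(0.43), np.float64(0.6))
(np.float64(1.5571023522980258), 40, 240, 1, 180, np.float64(0.31), np.float64(0.14))
(np.float64(1.55916596345943), 50, 280, 1, 200, np.float64(0.49), np
[... 1626 characters left out ...]
p.float64(0.13))
(np.float64(1.6887320717938457), 45, 300, 1, 200, np.float64(0.42), np.float64(0.23))
(np.float64(1.6958139056539063), 40, 280, 1, 260, np.float64(0.63), np.float64(0.41))
(np.float64(1.702286107021079), 40, 300, 1, 200, np.float64(0.5), np.float64(0.26))
(np.float64(1.7025283505888371), 45, 260, 1, 180, np.float64(0.46), np.float64(0.21))
(np.float64(1.7254415936637506), 50, 260, 1, 180, np.float64(0.43), np.float64(0.22))
(np.float64(1.7439869172813158), 40, 280, 1, 280, np.float64(0.63), np.float64(0.2))
(np.float64(1.7500153041303614), 50, 260, 1, 280, np.float64(0.43), np.float64(0.27))
(np.float64(1.7507133880109418), 40, 300, 1, 280, np.float64(0.5), np.float64(0.21))
```

```bash
python3 - <<'E'
from h import *
T=plan(cur(),pose([.495,.02,.2],90),4);T=plan(T,pose([.476,-.129,.15],0),14)
E
```

```text
4 x [-0.0239, -0.0013, 0.0041, 0.08, 0.23, 0.0] end [0.4948 0.0198 0.2002] err [-0.0002 -0.0002  0.0002]
14 x [-0.0098, 0.0036, -0.0068, -0.0, 6.43, 0.0] end [ 0.4764 -0.1294  0.1497] err [ 0.0004 -0.0004 -0.0003]
```

>>> arm_command:
  targets:
    - [[-0.0239,-0.0013,0.0041,0,0.23,0],[-0.0239,-0.0013,0.0041,0,0.23,0],[-0.0239,-0.0013,0.0041,0,0.23,0],[-0.0239,-0.0013,0.0041,0,0.23,0],[-0.0098,0.0036,-0.0068,0,6.43,0],[-0.0098,0.0036,-0.0068,0,6.43,0],[-0.0098,0.0036,-0.0068,0,6.43,0],[-0.0098,0.0036,-0.0068,0,6.43,0],[-0.0098,0.0036,-0.0068,0,6.43,0],[-0.0098,0.0036,-0.0068,0,6.43,0]]

```text
time: 14.73
ee_pos: [0.5155, -0.0477, 0.172]
eef_rot: [0.638, 0.305, -0.306, -0.638]
ft_force: [-0.1, -0.4, -3.6]
width: 0.0139
```

>>> arm_command:
  targets:
    - [[-0.0098,0.0036,-0.0068,0,6.43,0],[-0.0098,0.0036,-0.0068,0,6.43,0],[-0.0098,0.0036,-0.0068,0,6.43,0],[-0.0098,0.0036,-0.0068,0,6.43,0],[-0.0098,0.0036,-0.0068,0,6.43,0],[-0.0098,0.0036,-0.0068,0,6.43,0],[-0.0098,0.0036,-0.0068,0,6.43,0],[-0.0098,0.0036,-0.0068,0,6.43,0],[0,0,0,0,0,0],[0,0,0,0,0,0],[0,0,0,0,0,0]]

```text
time: 15.65
ee_pos: [0.4752, -0.1294, 0.1438]
eef_rot: [0.708, 0.001, -0.001, -0.707]
ft_force: [-0.4, 0.1, -3.8]
width: 0.0139
```

```bash
python3 - <<'E'
from h import *
c=snap('wrist','w5');S=c['s'];print(S['ee_pos'],S['width'],np.round(cur(S)[:3,:3],3))
d=snap('top','t2');cv2.imwrite('pics/t2c.png',cv2.resize(d['pixels'][100:320,150:450],None,fx=2.5,fy=2.5))
plan(cur(),pose([.476,-.129,.049],0),6)
E
```

```text
[ 0.47524465 -0.12936464  0.14382543] 0.013944487517430383 [[ 1.     0.    -0.004]
 [ 0.004 -0.001  1.   ]
 [ 0.    -1.    -0.001]]
6 x [0.0001, 0.0158, 0.0001, 0.01, 0.03, 0.0] end [ 0.476  -0.1288  0.0489] err [-0.      0.0002 -0.0001]
```

View pics/w5.png

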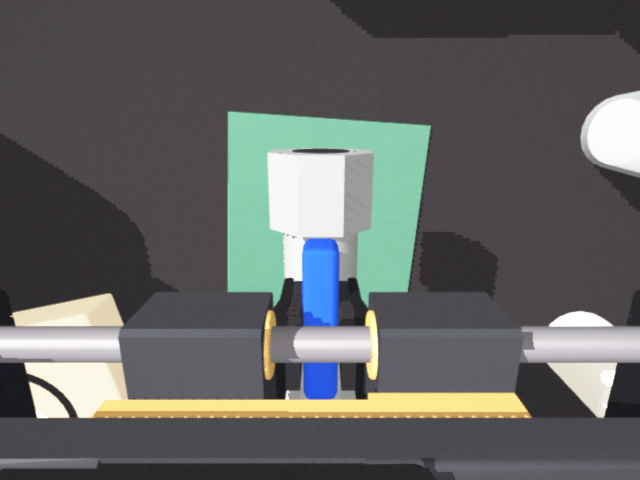

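View pics/t2c.png

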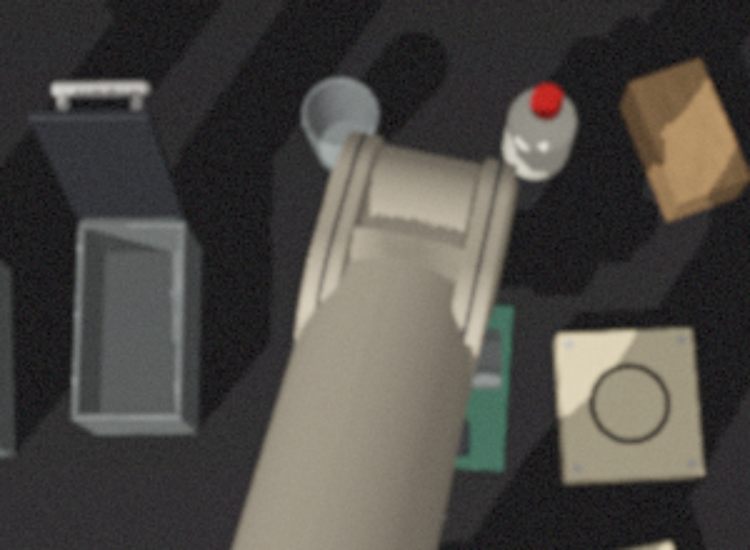

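```bash
python3 - <<'E'
from h import *
c=load('w5')
a,b=onz(c,229,112,.003),onz(c,430,126,.003);print(a,b,np.linalg.norm(a-b));m=(a+b)/2
d=(b-a)/np.linalg.norm(b-a);n=np.array([d[1],-d[0],0]);print(d,m+n*.08)
print(onz(c,229,112,.003)[:2])
E
```

```text
[ 0.40841875 -0.04570509  0.003     ] [ 0.55627485 -0.05507089  0.003     ] 0.1481524415445909
[ 0.99799978 -0.06321735  0.        ] [ 0.47728941 -0.13022797  0.003     ]
[ 0.40841875 -0.04570509]
```

>>> arm_command:
  targets:
    - [[0.0004,0.02,0,0,0,0],[0.0004,0.02,0,0,0,0],[0.0004,0.02,-0.0003,0,0,0],[0.0004,0.016,-0.0003,0,0,0],[0,0.01,0,0,0,0],[0,0.005,0,0,0,0],[0,0.003,0,0,0,0],[0,0,0,0,0,0]]

```text
time: 16.42
ee_pos: [0.4765, -0.1307, 0.0495]
eef_rot: [0.708, 0.0, -0.0, -0.707]
ft_force: [0.2, 0.3, -3.3]
width: 0.014
```

```bash
python3 - <<'E'
from h import *
S=readout.read_state();print(S['ee_pos'],S['ft_force'])
E
```

```text
[ 0.4765457  -0.13065754  0.04951808] [ 0.1547936   0.31641762 -3.32905039]
```

>>> arm_command:
  targets:
    - [[0,0.001,0,0,0,0],[0,0.001,0,0,0,0],[0,0,0,0,0,0]]

```text
time: 16.67
ee_pos: [0.4766, -0.1308, 0.0479]
eef_rot: [0.708, 0.0, 0.0, -0.707]
ft_force: [0.1, -0.2, -4.2]
width: 0.0139
```

>>> arm_command:
  targets:
    - [[0,0,0,0,0,0],[0,0,0,0,0,0],[0,0,0,0,0,0],[0,0,0,0,0,0],[0,0,0,0,0,0]]
  hand: 0.4

```text
time: 17.08
ee_pos: [0.4765, -0.1308, 0.0477]
eef_rot: [0.708, -0.0, 0.0, -0.707]
ft_force: [0.1, 0.2, 0.6]
width: 0.033
```

>>> arm_command:
  targets:
    - [[0,-0.02,0,0,0,0],[0,-0.03,0,0,0,0],[0,-0.035,0,0,0,0],[0,-0.035,0,0,0,0],[0,-0.03,0,0,0,0],[0,-0.02,0,0,0,0],[0,0,0,0,0,0]]
  hand: 0.9

```text
time: 17.67
ee_pos: [0.4784, -0.131, 0.2221]
eef_rot: [0.708, 0.002, 0.003, -0.706]
ft_force: [0.4, 0.8, 0.3]
width: 0.0727
```

```bash
python3 - <<'E'
from h import *
c=snap('wrist','w6');S=c['s'];print(S['ee_pos'],S['width'],np.round(cur(S)[:3,:3],3),S['joint_positions'])
d=snap('scene','s6');cv2.imwrite('pics/s6c.png',cv2.resize(d['pixels'][150:350,220:440],None,fx=3,fy=3))
E
```

```text
[ 0.47844764 -0.13096892  0.22214887] 0.07269510769497622 [[ 1.     0.007  0.   ]
 [-0.    -0.002  1.   ]
 [ 0.007 -1.    -0.002]] [-0.09843047  0.03257563  0.28049936  1.81384734 -0.00852315  1.28938898
  0.18393945]
```

View pics/w6.png

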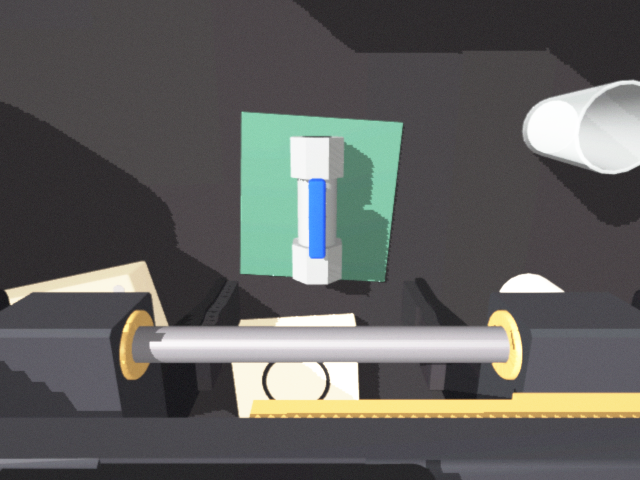

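View pics/s6c.png

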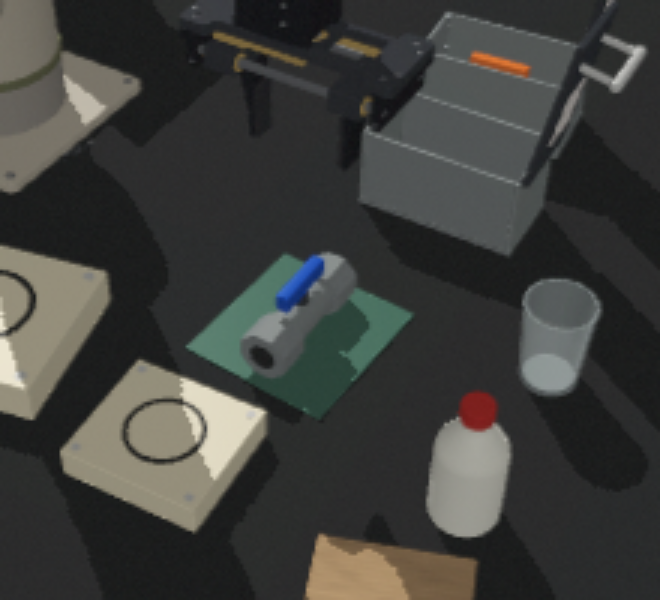

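```bash
python3 - <<'E'
from h import *
c=load('w6');hsv=cv2.cvtColor(c['pixels'],cv2.COLOR_BGR2HSV)
m=cv2.inRange(hsv,(100,130,60),(130,255,255));ys,xs=np.nonzero(m);rc=cv2.minAreaRect(np.stack([xs,ys],1).astype(np.float32))
print(rc,[np.round(onz(c,*p,.073),4).tolist() for p in [rc[0],*cv2.boxPoints(rc)]])
for z in (.03,):
    print('ring L/R/mid',[np.round(onz(c,*p,z),4).tolist() for p in [(265,381),(329,381),(296,356)]])
# block edges
print('block top edge corners',[np.round(onz(c,*p,.03),4).tolist() for p in [(234,321),(354,315)]])
t=load('t2');g=cv2.cvtColor(t['pixels'],cv2.COLOR_BGR2GRAY)[225:300,365:440]
for name in ('top0','t2'):
    t=load(name);hs=cv2.cvtColor(t['pixels'],cv2.COLOR_BGR2HSV)
    g=cv2.cvtColor(t['pixels'],cv2.COLOR_BGR2GRAY)
    # dark ring via blackhat
    bh=cv2.morphologyEx(g,cv2.MORPH_BLACKHAT,np.ones((9,9)))[240:285,378:426]
    mm=(bh>30).astype(np.uint8);cs,_=cv2.findContours(mm,0,cv2.CHAIN_APPROX_NONE);cc=max(cs,key=cv2.contourArea)
    e=cv2.fitEllipse(cc);print(name,e,onz(t,e[0][0]+378,e[0][1]+240,.03))
E
```

```text
((317.0, 218.0), (78.0, 16.0), 90.0) [[0.477, -0.1289, 0.073], [0.4708, -0.0973, 0.073], [0.4834, -0.0973, 0.073], [0.4836, -0.1623, 0.073], [0.4702, -0.1623, 0.073]]
ring L/R/mid [[0.422, -0.3142, 0.03], [0.489, -0.3146, 0.03], [0.455, -0.2845, 0.03]]
block top edge corners [[0.394, -0.2444, 0.03], [0.5134, -0.2383, 0.03]]
top0 ((23.413372039794922, 21.043781280517578), (31.669574737548828, 32.66693115234375), 134.72500610351562) [ 0.45266507 -0.31318365  0.03      ]
t2 ((23.67158317565918, 21.252878189086914), (31.74178695678711, 31.963720321655273), 26.85271453857422) [ 0.45220919 -0.31374264  0.03      ]
```

```bash
cat > run1.py <<'E'
from ik import *
tau=np.radians(47)
G=lie([.477,-.1298,.026],np.radians(270),tau,1,off=.050)
b=-G[:3,1];PG=G.copy();PG[:3,3]+=.09*b
C=cur();T=plan(C,PG,8);T=plan(T,G,6)
q=readout.read_state()['joint_positions']
def track(q,T0,row,n):
    T=T0
    for k in range(n):
        T=step(T,row);q1,e,a=ik(T,q,.02);print(np.round(q1,2),round(e*1000,1),round(a,2),'dq',np.round(np.abs(q1-q).max()*12,2));q=q1
    return q,T
E
cat > r2.py <<'E'
from run1 import *
for k in range(1,9):
    pass
W=Rn.from_matrix(C[:3,:3].T@PG[:3,:3]).as_rotvec();print('turn',np.degrees(W))
D=np.linalg.inv(C)@PG
n=8
Rk=[Rn.from_rotvec(W*k/n).as_matrix() for k in range(n)];v=np.linalg.solve(sum(Rk),D[:3,3])
q,T=track(q,C,np.r_[v,np.degrees(W/n)],n)
d=np.r_[0,.015,0,0,0,0];q,T=track(q,T,d,6)
print(np.round(T,3))
E
python3 r2.py
```

```text
8 x [0.0, 0.0124, -0.0188, 5.89, 0.0, 0.01] end [ 0.4768 -0.2337  0.0763] err [-0.0002  0.0002 -0.0002]
6 x [0.0, 0.015, -0.0, -0.0, 0.0, -0.0] end [ 0.4767 -0.1679  0.015 ] err [-0.0003  0.0002 -0.0001]
turn [4.70908353e+01 1.94223275e-02 6.19363302e-02]
[-0.03  0.09  0.33  1.8  -0.13  1.29  0.34] 0.0 0.0 dq 1.83
[ 0.05  0.15  0.36  1.78 -0.25  1.31  0.48] 0.0 0.0 dq 1.77
[ 0.14  0.23  0.38  1.75 -0.36  1.35  0.62] 0.0 0.0 dq 1.63
[ 0.22  0.32  0.38  1.71 -0.46  1.4   0.74] 0.0 0.0 dq 1.42
[ 0.3   0.41  0.37  1.67 -0.54  1.46  0.84] 0.0 0.0 dq 1.2
[ 0.38  0.51  0.35  1.62 -0.61  1.52  0.92] 0.0 0.0 dq 1.17
[ 0.45  0.61  0.33  1.57 -0.67  1.58  0.99] 0.0 0.0 dq 1.2
[ 0.52  0.71  0.31  1.52 -0.72  1.64  1.04] 0.0 0.0 dq 1.21
[ 0.5   0.71  0.3   1.55 -0.73  1.61  1.04] 0.0 0.0 dq 0.33
[ 0.49  0.71  0.29  1.57 -0.73  1.58  1.05] 0.0 0.0 dq 0.32
[ 0.48  0.71  0.29  1.6  -0.74  1.56  1.05] 0.0 0.0 dq 0.32
[ 0.47  0.71  0.28  1.62 -0.75  1.53  1.06] 0.0 0.0 dq 0.32
[ 0.46  0.72  0.27  1.64 -0.76  1.5   1.06] 0.0 0.0 dq 0.32
[ 0.45  0.72  0.27  1.66 -0.76  1.48  1.07] 0.0 0.0 dq 0.32
[[ 1.     0.     0.     0.477]
 [-0.     0.731  0.682 -0.168]
 [-0.    -0.682  0.731  0.015]
 [ 0.     0.     0.     1.   ]]
```

>>> arm_command:
  targets:
    - [[0,0.0099,-0.015,4.71,0,0],[0,0.0099,-0.015,4.71,0,0],[0,0.0099,-0.015,4.71,0,0],[0,0.0099,-0.015,4.71,0,0],[0,0.0099,-0.015,4.71,0,0],[0,0.0099,-0.015,4.71,0,0],[0,0.0099,-0.015,4.71,0,0],[0,0.0099,-0.015,4.71,0,0],[0,0.0099,-0.015,4.71,0,0],[0,0.0099,-0.015,4.71,0,0],[0,0,0,0,0,0],[0,0,0,0,0,0]]

```text
time: 18.77
ee_pos: [0.4744, -0.2319, 0.0716]
eef_rot: [-0.365, 0.004, 0.0, 0.931]
ft_force: [-0.5, 0.8, 0.3]
width: 0.0782
```

```bash
python3 - <<'E'
from run1 import *
print(np.round(C,3));print(np.round(PG,3),readout.read_state()['width'])
plan(C,G,7)
E
```

```text
8 x [0.0003, -0.0006, 0.0003, -0.02, -0.05, -0.02] end [ 0.4768 -0.2338  0.0766] err [-0.0002  0.0001  0.0001]
6 x [0.0, 0.015, -0.0, 0.0, 0.0, -0.0] end [ 0.4768 -0.168   0.0152] err [-0.0002  0.0001  0.0001]
[[ 1.    -0.003  0.007  0.474]
 [-0.003  0.733  0.68  -0.232]
 [-0.007 -0.68   0.733  0.072]
 [ 0.     0.     0.     1.   ]]
[[ 1.     0.     0.     0.477]
 [-0.     0.731  0.682 -0.234]
 [ 0.    -0.682  0.731  0.076]
 [ 0.     0.     0.     1.   ]] 0.07819140117479656
7 x [0.0004, 0.0122, 0.0003, -0.02, -0.06, -0.02] end [ 0.477  -0.1679  0.015 ] err [ 0.      0.0002 -0.0001]
```

>>> arm_command:
  targets:
    - [[0.0005,0.016,0.0004,0,-0.06,0],[0.0005,0.016,0.0004,0,-0.06,0],[0.0005,0.016,0.0004,0,-0.06,0],[0.0005,0.016,0.0004,0,-0.06,0],[0.0005,0.012,0.0003,0,-0.06,0],[0.0003,0.007,0.0002,0,-0.06,0],[0,0.0024,0,0,0,0],[0,0,0,0,0,0]]

```text
time: 19.43
ee_pos: [0.4794, -0.1677, 0.019]
eef_rot: [-0.367, -0.003, 0.001, 0.93]
ft_force: [0.1, -0.1, 0.3]
width: 0.0783
```

```bash
python3 - <<'E'
from run1 import *
S=readout.read_state();print(S['ee_pos'],G[:3,3],S['ft_force'])
c=snap('scene','s7');cv2.imwrite('pics/s7c.png',cv2.resize(c['pixels'][150:350,220:440],None,fx=3,fy=3))
E
```

```text
8 x [-0.0003, -0.011, -0.0004, 0.0, 0.05, -0.0] end [ 0.477  -0.2342  0.0767] err [ 0.     -0.0003  0.0003]
6 x [-0.0, 0.0151, 0.0, 0.01, 0.0, -0.0] end [ 0.477  -0.168   0.0149] err [-0.      0.0001 -0.0001]
[ 0.47938445 -0.16769933  0.01903058] [ 0.477      -0.16809834  0.01508803] [ 0.10948832 -0.13940586  0.31815567]
```

View pics/s7c.png

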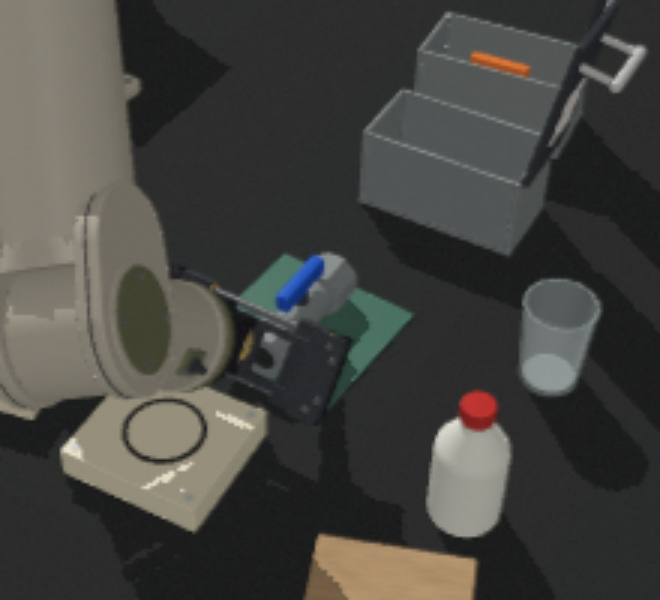

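>>> arm_command:
  targets:
    - [[-0.0012,0.0012,-0.0012,0,0,0],[-0.0012,0.0012,-0.0012,0,0,0],[0,0,0,0,0,0]]

```text
time: 19.73
ee_pos: [0.4763, -0.1685, 0.0148]
eef_rot: [-0.367, -0.002, 0.001, 0.93]
ft_force: [-0.6, 0.2, -0.9]
width: 0.0785
```

>>> arm_command:
  targets:
    - [[0,0,0,0,0,0],[0,0,0,0,0,0],[0,0,0,0,0,0],[0,0,0,0,0,0],[0,0,0,0,0,0],[0,0,0,0,0,0],[0,0,0,0,0,0],[0,0,0,0,0,0]]
  hand: 0
  grip_force: 50

```text
time: 20.4
ee_pos: [0.4767, -0.1679, 0.015]
eef_rot: [-0.366, -0.003, 0.001, 0.93]
ft_force: [-0.3, -0.3, -0.3]
width: 0.0456
```

```bash
cat > r3.py <<'E'
from ik import *
S=readout.read_state();print(S['ee_pos'],S['width'],S['ft_force'],S['joint_positions'])
C=cur(S);tau=np.radians(47)
U=C.copy();U[:3,3]+=[0,0,.13]
F=stand([.4545,-.3135,.03],np.radians(258),tau,1,off=.050,dz=.06)
# grasp position along the valve from measurement
q=S['joint_positions']
def pl(T0,T1,n):
    D=np.linalg.inv(T0)@T1;w=Rn.from_matrix(D[:3,:3]).as_rotvec();Rk=[Rn.from_rotvec(w*k/n).as_matrix() for k in range(n)]
    return np.r_[np.linalg.solve(sum(Rk),D[:3,3]),np.degrees(w/n)]
def track(q,T0,row,n,pr=1):
    T=T0
    for k in range(n):
        T=step(T,row);q1,e,a=ik(T,q,.02)
        if pr:print(np.round(q1,2),round(e*1000,1),round(a,2),'dq',np.round(np.abs(q1-q).max()*12,2),np.round(T[:3,3],3))
        q=q1
    return q,T
if __name__=='__main__':
    q,T=track(q,C,pl(C,U,5),5)
    r_=pl(T,F,16);print(r_);q,T=track(q,T,r_,16)
E
python3 r3.py
```

```text
[ 0.47668022 -0.1679127   0.01502514] 0.04564071540606129 [-0.32189106 -0.277714   -0.33338233] [ 0.4157546   0.72778095  0.31717128  1.66555257 -0.79027781  1.49140814
  1.09350864]
[ 0.41  0.69  0.33  1.66 -0.78  1.52  1.07] 0.0 0.0 dq 0.49 [ 0.477 -0.168  0.041]
[ 0.4   0.65  0.33  1.66 -0.77  1.55  1.04] 0.0 0.0 dq 0.47 [ 0.477 -0.168  0.067]
[ 0.4   0.61  0.34  1.65 -0.76  1.59  1.01] 0.0 0.0 dq 0.45 [ 0.477 -0.168  0.093]
[ 0.39  0.57  0.35  1.64 -0.75  1.62  0.98] 0.0 0.0 dq 0.43 [ 0.477 -0.168  0.119]
[ 0.39  0.54  0.35  1.63 -0.74  1.65  0.95] 0.0 0.0 dq 0.41 [ 0.477 -0.168  0.145]
[-7.89446014e-04 -4.23954021e-03 -1.06537894e-02 -5.60377654e+00
  8.49440396e-01 -1.33434968e-02]
[ 0.35  0.5   0.37  1.65 -0.69  1.59  0.91] 0.0 0.0 dq 0.79 [ 0.476 -0.178  0.14 ]
[ 0.31  0.46  0.39  1.67 -0.63  1.52  0.87] 0.0 0.0 dq 0.79 [ 0.475 -0.189  0.136]
[ 0.27  0.42  0.41  1.69 -0.57  1.46  0.82] 0.0 0.0 dq 0.78 [ 0.474 -0.2    0.133]
[ 0.22  0.38  0.42  1.71 -0.5   1.39  0.76] 0.0 0.0 dq 0.85 [ 0.473 -0.211  0.132]
[ 0.18  0.34  0.44  1.73 -0.42  1.33  0.69] 0.0 0.0 dq 0.94 [ 0.472 -0.
[... 223 characters left out ...]
.0 0.0 dq 1.22 [ 0.467 -0.257  0.136]
[-0.03  0.22  0.47  1.81 -0.03  1.15  0.33] 0.0 0.0 dq 1.29 [ 0.465 -0.267  0.14 ]
[-0.08  0.2   0.47  1.83  0.08  1.13  0.23] 0.0 0.0 dq 1.35 [ 0.463 -0.277  0.145]
[-0.12  0.18  0.48  1.85  0.2   1.12  0.12] 0.0 0.0 dq 1.38 [ 0.462 -0.287  0.151]
[-0.17  0.18  0.47  1.87  0.31  1.12  0.  ] 0.0 0.0 dq 1.37 [ 0.46  -0.296  0.158]
[-0.22  0.17  0.47  1.89  0.42  1.13 -0.11] 0.0 0.0 dq 1.33 [ 0.458 -0.304  0.166]
[-0.26  0.17  0.47  1.9   0.53  1.15 -0.21] 0.0 0.0 dq 1.27 [ 0.456 -0.312  0.174]
[-0.3   0.18  0.47  1.92  0.63  1.17 -0.31] 0.0 0.0 dq 1.2 [ 0.454 -0.319  0.183]
[-0.33  0.2   0.47  1.93  0.71  1.21 -0.4 ] 0.0 0.0 dq 1.12 [ 0.452 -0.324  0.193]
```

```bash
sed -i 's/\[0,0,.13\]/[0,0,.18]/; s/dz=.06/dz=.08/' r3.py; python3 r3.py | tail -12; python3 -c "
from r3 import *
print(np.round(pl(C,U,7),4))
T=plan(U,F,16)"|tail -2
```

```text
[ 0.18  0.29  0.42  1.69 -0.39  1.4   0.64] 0.0 0.0 dq 0.97 [ 0.472 -0.218  0.172]
[ 0.14  0.26  0.42  1.71 -0.3   1.35  0.57] 0.0 0.0 dq 1.05 [ 0.471 -0.228  0.171]
[ 0.09  0.23  0.43  1.73 -0.21  1.3   0.49] 0.0 0.0 dq 1.13 [ 0.469 -0.239  0.171]
[ 0.05  0.2   0.43  1.76 -0.11  1.25  0.4 ] 0.0 0.0 dq 1.21 [ 0.468 -0.25   0.171]
[ 0.    0.18  0.42  1.78 -0.    1.22  0.3 ] 0.0 0.0 dq 1.27 [ 0.466 -0.261  0.173]
[-0.04  0.16  0.42  1.8   0.11  1.2   0.2 ] 0.0 0.0 dq 1.31 [ 0.464 -0.272  0.176]
[-0.08  0.15  0.41  1.82  0.22  1.18  0.1 ] 0.0 0.0 dq 1.33 [ 0.462 -0.282  0.18 ]
[-0.12  0.14  0.4   1.84  0.33  1.18 -0.  ] 0.0 0.0 dq 1.32 [ 0.46  -0.292  0.185]
[-0.16  0.14  0.4   1.86  0.44  1.19 -0.11] 0.0 0.0 dq 1.29 [ 0.458 -0.301  0.191]
[-0.19  0.14  0.39  1.88  0.54  1.2  -0.2 ] 0.0 0.0 dq 1.24 [ 0.456 -0.309  0.197]
[-0.23  0.15  0.38  1.89  0.64  1.23 -0.3 ] 0.0 0.0 dq 1.17 [ 0.454 -0.317  0.205]
[-0.26  0.17  0.38  1.91  0.73  1.26 -0.39] 0.0 0.0 dq 1.08 [ 0.452 -0.324  0.213]
[ 0.0001 -0.0175  0.0188  0.     -0.     -0.    ]
16 x [-0.0007, -0.0022, -0.0108, -5.6, 0.85, -0.01] end [ 0.452  -0.3238  0.2137] err [-0.0002  0.0004  0.0005]
```

>>> arm_command:
  targets:
    - [[0,-0.006,0.0064,0,0,0],[0,-0.012,0.0129,0,0,0],[0,-0.0175,0.0188,0,0,0],[0,-0.0175,0.0188,0,0,0],[0,-0.0175,0.0188,0,0,0],[0,-0.0175,0.0188,0,0,0],[0,-0.0175,0.0188,0,0,0],[0,-0.0165,0.018,0,0,0],[0,0,0,0,0,0]]

```text
time: 21.15
ee_pos: [0.477, -0.1688, 0.199]
eef_rot: [-0.368, -0.005, 0.0, 0.93]
ft_force: [0.5, -0.2, -3.6]
width: 0.0454
```

```bash
python3 - <<'E'
from r3 import *
plan(C,F,18)
c=snap('scene','s8');cv2.imwrite('pics/s8c.png',cv2.resize(c['pixels'][130:350,220:440],None,fx=2.7,fy=2.7))
E
```

```text
[ 0.47703026 -0.16875887  0.19901692] 0.04542330426883012 [ 0.49362019 -0.18968437 -3.57275581] [ 0.38042733  0.47676566  0.36367934  1.59490136 -0.73297623  1.72335603
  0.8909086 ]
18 x [-0.0006, -0.0016, -0.0096, -4.97, 0.76, 0.01] end [ 0.4525 -0.3241  0.2131] err [ 0.0002  0.0001 -0.0002]
```

View pics/s8c.png

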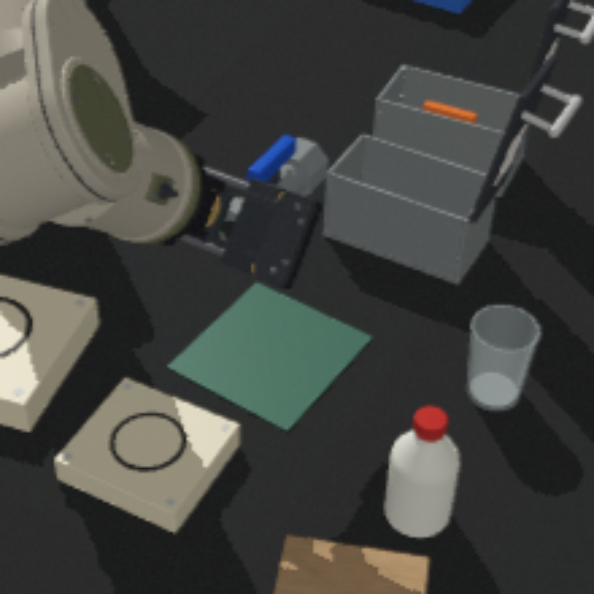

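The valve is up off the mat and held by the near nut; the gripper axis is free of everything. Next I turn it upright over the ring.

>>> arm_command:
  targets:
    - [[-0.0006,-0.0016,-0.0096,-4.97,0.76,0],[-0.0006,-0.0016,-0.0096,-4.97,0.76,0],[-0.0006,-0.0016,-0.0096,-4.97,0.76,0],[-0.0006,-0.0016,-0.0096,-4.97,0.76,0],[-0.0006,-0.0016,-0.0096,-4.97,0.76,0],[-0.0006,-0.0016,-0.0096,-4.97,0.76,0],[-0.0006,-0.0016,-0.0096,-4.97,0.76,0],[-0.0006,-0.0016,-0.0096,-4.97,0.76,0],[-0.0006,-0.0016,-0.0096,-4.97,0.76,0]]

```text
time: 21.95
ee_pos: [0.466, -0.2488, 0.1674]
eef_rot: [-0.693, 0.052, -0.021, 0.718]
ft_force: [-0.5, 0.3, -4.9]
width: 0.0455
```

>>> arm_command:
  targets:
    - [[-0.0006,-0.0016,-0.0096,-4.97,0.76,0],[-0.0006,-0.0016,-0.0096,-4.97,0.76,0],[-0.0006,-0.0016,-0.0096,-4.97,0.76,0],[-0.0006,-0.0016,-0.0096,-4.97,0.76,0],[-0.0006,-0.0016,-0.0096,-4.97,0.76,0],[-0.0006,-0.0016,-0.0096,-4.97,0.76,0],[-0.0006,-0.0016,-0.0096,-4.97,0.76,0],[-0.0006,-0.0016,-0.0096,-4.97,0.76,0],[-0.0006,-0.0016,-0.0096,-4.97,0.76,0],[0,0,0,0,0,0],[0,0,0,0,0,0],[0,0,0,0,0,0]]

```text
time: 22.95
ee_pos: [0.4508, -0.3229, 0.2071]
eef_rot: [0.911, -0.098, 0.04, -0.399]
ft_force: [0.8, -0.3, -3.1]
width: 0.0455
```

```bash
python3 - <<'E'
from r3 import *
F2=stand([.4545,-.3135,.03],np.radians(258),tau,1,off=.050,dz=.03)
plan(C,F2,5);print(np.round(C,3),np.round(F,3))
c=snap('scene','s9');cv2.imwrite('pics/s9c.png',cv2.resize(c['pixels'][130:350,200:420],None,fx=2.7,fy=2.7))
c=snap('top','t9');cv2.imwrite('pics/t9c.png',cv2.resize(c['pixels'][180:330,300:500],None,fx=3,fy=3))
c=snap('wrist','w9')
E
```

```text
[ 0.4508411  -0.32291103  0.20713506] 0.04547282161607436 [ 0.79721769 -0.33289468 -3.14653839] [-0.29124345  0.17445249  0.41709311  1.91484209  0.71498384  1.24535426
 -0.38597252]
5 x [0.0004, 0.0066, 0.0058, -0.07, 0.03, -0.06] end [ 0.4524 -0.3244  0.1632] err [ 0.0002 -0.0002 -0.0001]
[[ 0.978 -0.146  0.15   0.451]
 [-0.209 -0.662  0.72  -0.323]
 [-0.005 -0.735 -0.678  0.207]
 [ 0.     0.     0.     1.   ]] [[ 0.978 -0.142  0.152  0.452]
 [-0.208 -0.667  0.715 -0.324]
 [ 0.    -0.731 -0.682  0.213]
 [ 0.     0.     0.     1.   ]]
```

View pics/s9c.png

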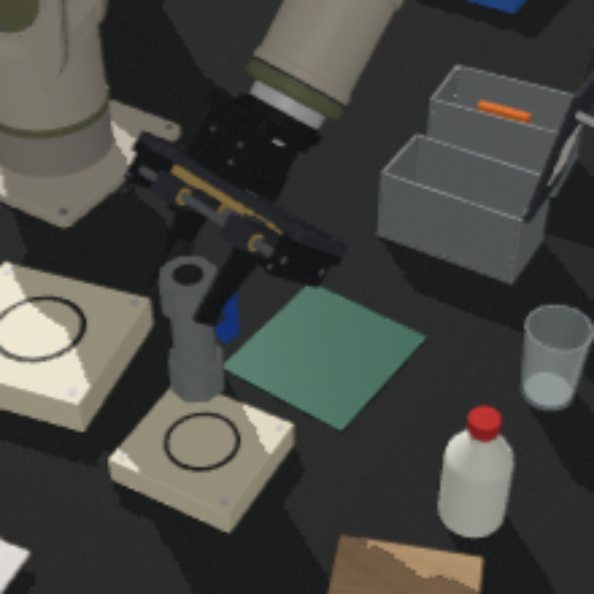

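View pics/t9c.png

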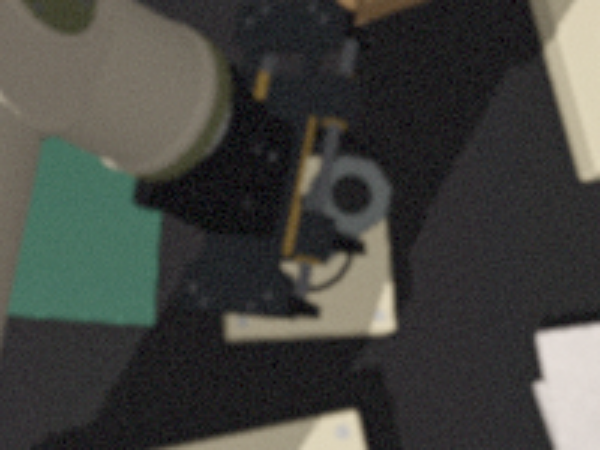

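View pics/w9.png

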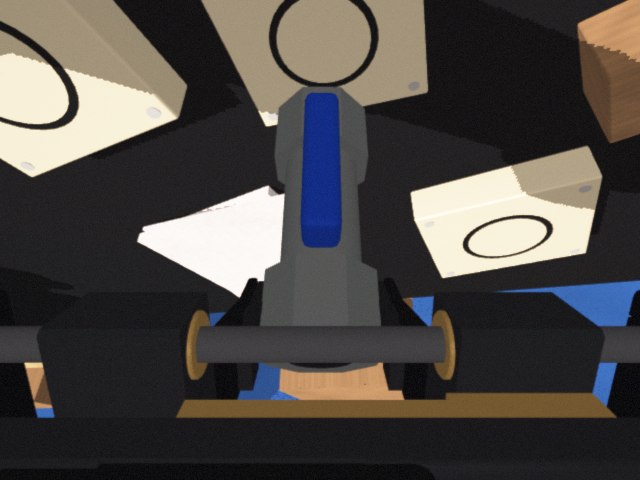

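```bash
python3 - <<'E'
from h import *
t=load('t9');print('valve top',onz(t,417.3,244.3,.234))
w=load('w9');g=cv2.cvtColor(w['pixels'],cv2.COLOR_BGR2GRAY)
print('ring wrist',[np.round(onz(w,u,v,.03),4).tolist() for u,v in [(274,40),(374,40),(324,85),(324,-8),(324,38)]])
C=cur(w['s']);b=-C[:3,1];print('grip pt',C[:3,3]+.019*b, 'minus up',C[:3,3]+.016*b)
E
```

```text
valve top [ 0.45266326 -0.31331048  0.234     ]
ring wrist [[0.4228, -0.3064, 0.03], [0.4872, -0.3201, 0.03], [0.4479, -0.3475, 0.03], [0.4611, -0.2837, 0.03], [0.4553, -0.3119, 0.03]]
grip pt [ 0.45368351 -0.31090061  0.22177352] minus up [ 0.45324691 -0.31288801  0.21956905]
```

```bash
python3 - <<'E'
from r3 import *
F2=stand([.4540,-.3135,.03],np.radians(258),tau,1,off=.050,dz=.006)
print(F2[:3,3]);plan(C,F2,8)
E
```

```text
[ 0.45092037 -0.32354422  0.20793326] 0.04584479682442581 [-0.09946367  0.27890529 -3.17224161] [-0.2907792   0.173798    0.41720323  1.91428231  0.71640429  1.24583875
 -0.38737552]
[ 0.45173127 -0.32417352  0.13929834]
8 x [0.0001, 0.0063, 0.0058, -0.03, 0.0, -0.03] end [ 0.4515 -0.3239  0.1394] err [-0.0002  0.0003  0.0001]
```

>>> arm_command:
  targets:
    - [[0.0001,0.0075,0.0069,-0.03,0,-0.03],[0.0001,0.0075,0.0069,-0.03,0,-0.03],[0.0001,0.0075,0.0069,-0.03,0,-0.03],[0.0001,0.0075,0.0069,-0.03,0,-0.03],[0.0001,0.0075,0.0069,-0.03,0,-0.03],[0.0001,0.0063,0.0058,-0.03,0,-0.03],[0.0001,0.004,0.0037,-0.03,0,-0.03],[0.0001,0.0026,0.0024,0,0,0],[0,0,0,0,0,0],[0,0,0,0,0,0]]

```text
time: 23.93
ee_pos: [0.452, -0.3235, 0.1396]
eef_rot: [0.912, -0.096, 0.041, -0.396]
ft_force: [0.3, -0.2, -4.1]
width: 0.0458
```

```bash
python3 - <<'E'
from r3 import *
F2=stand([.4540,-.3135,.03],np.radians(258),tau,1,off=.050,dz=.0)
plan(C,F2,4);print(np.round(C[:3,:3],4))
c=snap('scene','s10');cv2.imwrite('pics/s10c.png',cv2.resize(c['pixels'][180:350,200:370],None,fx=3.5,fy=3.5))
E
```

```text
[ 0.45200753 -0.32350435  0.13958119] 0.04581519351003004 [ 0.27984181 -0.24562095 -4.06343623] [-0.28208842  0.2725493   0.41367243  1.97398383  0.72540965  1.11838632
 -0.48156869]
4 x [-0.0, 0.0013, 0.0009, 0.01, 0.02, 0.0] end [ 0.4518 -0.3244  0.1333] err [ 0.0001 -0.0002  0.    ]
[[ 0.9784 -0.1418  0.1504]
 [-0.2067 -0.6677  0.7151]
 [-0.001  -0.7308 -0.6826]]
```

View pics/s10c.png

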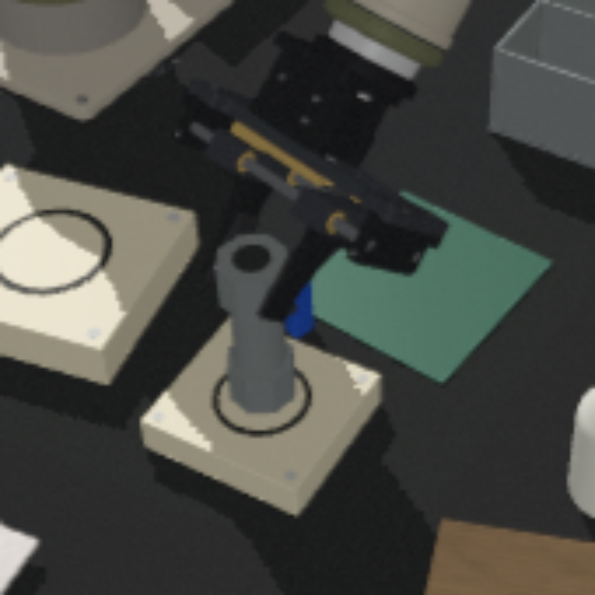

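>>> arm_command:
  targets:
    - [[0,0.0011,0.001,0,0,0],[0,0.0011,0.001,0,0,0],[0,0.0011,0.001,0,0,0],[0,0,0,0,0,0],[0,0,0,0,0,0]]

```text
time: 24.4
ee_pos: [0.4518, -0.3235, 0.1349]
eef_rot: [0.912, -0.096, 0.041, -0.396]
ft_force: [-0.6, 0.3, -3.4]
width: 0.0456
```

>>> arm_command:
  targets:
    - [[0,0.0011,0.001,0,0,0],[0,0,0,0,0,0],[0,0,0,0,0,0]]

```text
time: 24.65
ee_pos: [0.4518, -0.3235, 0.1334]
eef_rot: [0.912, -0.096, 0.041, -0.396]
ft_force: [-1.1, 1.5, -3.5]
width: 0.0459
```

>>> arm_command:
  targets:
    - [[0,0.0007,0.0007,0,0,0],[0,0,0,0,0,0],[0,0,0,0,0,0]]

```text
time: 24.9
ee_pos: [0.4518, -0.3235, 0.1324]
eef_rot: [0.912, -0.096, 0.041, -0.396]
ft_force: [0.6, -0.4, -3.4]
width: 0.0454
```

>>> arm_command:
  targets:
    - [[0,0.0007,0.0007,0,0,0],[0,0,0,0,0,0],[0,0,0,0,0,0]]

```text
time: 25.15
ee_pos: [0.452, -0.3235, 0.1315]
eef_rot: [0.912, -0.095, 0.041, -0.396]
ft_force: [-0.2, 0.3, -2.5]
width: 0.0455
```

>>> arm_command:
  targets:
    - [[0,0.0005,0.0005,0,0,0],[0,0,0,0,0,0],[0,0,0,0,0,0]]

```text
time: 25.4
ee_pos: [0.4521, -0.3237, 0.1314]
eef_rot: [0.912, -0.096, 0.041, -0.396]
ft_force: [-1.0, 1.5, 6.1]
width: 0.0456
```

>>> arm_command:
  targets:
    - [[0,0,0,0,0,0],[0,0,0,0,0,0],[0,0,0,0,0,0],[0,0,0,0,0,0],[0,0,0,0,0,0],[0,0,0,0,0,0]]
  hand: 0.8

```text
time: 25.9
ee_pos: [0.4518, -0.3234, 0.1307]
eef_rot: [0.912, -0.096, 0.041, -0.396]
ft_force: [-0.2, 0.4, 0.7]
width: 0.0691
```

```bash
python3 - <<'E'
from h import *
S=readout.read_state();print(S['width'],S['ee_pos'],S['ft_force'])
c=snap('scene','s11');cv2.imwrite('pics/s11c.png',cv2.resize(c['pixels'][180:350,200:370],None,fx=3.5,fy=3.5))
E
```

```text
0.06914080018418849 [ 0.45179693 -0.32344283  0.13072365] [-0.20558521  0.40094615  0.68165115]
```

View pics/s11c.png

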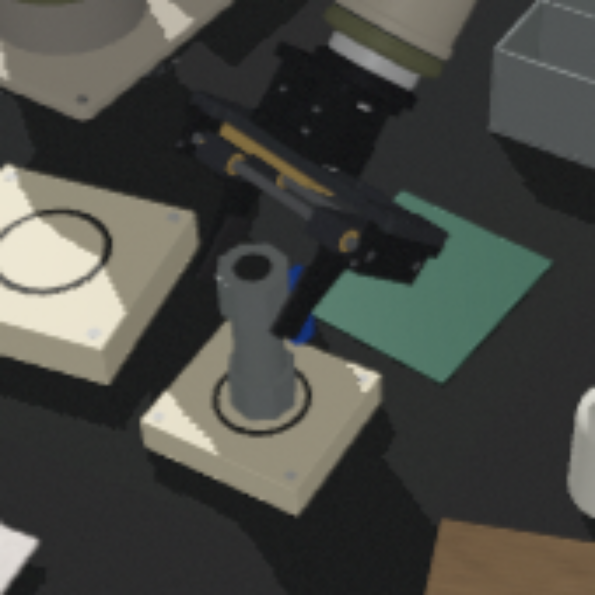

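Released and standing. I back off along the tool axis.

>>> arm_command:
  targets:
    - [[0,-0.01,0,0,0,0],[0,-0.015,0,0,0,0],[0,-0.02,0,0,0,0],[0,-0.025,0,0,0,0],[0,-0.025,0,0,0,0],[0,-0.025,0,0,0,0],[0,-0.015,0,0,0,0],[0,0,0,0,0,0],[0,0,0,0,0,0]]

```text
time: 26.7
ee_pos: [0.4714, -0.2329, 0.2297]
eef_rot: [0.912, -0.095, 0.041, -0.397]
ft_force: [-0.8, -0.6, -0.3]
width: 0.0701
```

```bash
python3 - <<'E'
from h import *
S=readout.read_state();print(S['width'],S['ee_pos'],S['ft_force'],S['joint_vel'])
c=snap('scene','s12');cv2.imwrite('pics/s12c.png',cv2.resize(c['pixels'][90:390,200:500],None,fx=2,fy=2))
t=snap('top','t12');cv2.imwrite('pics/t12c.png',cv2.resize(t['pixels'][100:330,70:470],None,fx=2,fy=2))
E
```

```text
0.07011068985392784 [ 0.47140824 -0.23287921  0.22970252] [-0.77922042 -0.5500702  -0.33679613] [ 0.01818744  0.01529105  0.02007714  0.03020466  0.00266495 -0.01260769
 -0.00070283]
```

View pics/s12c.png

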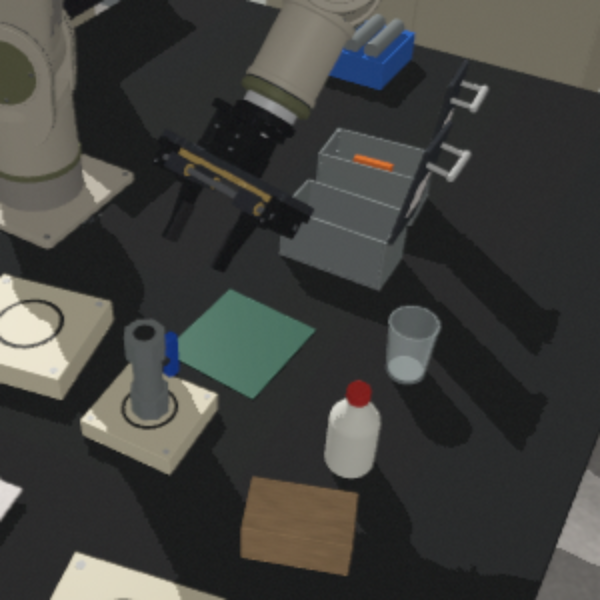

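View pics/t12c.png

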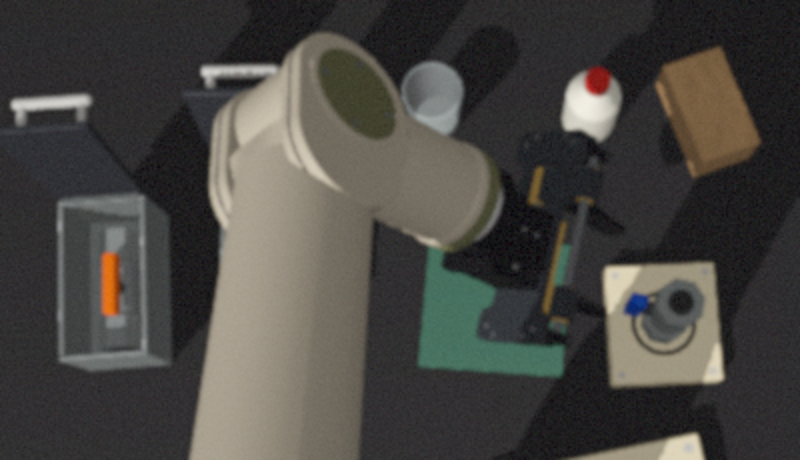

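```bash
python3 - <<'E'
from h import *
t=load('t12');print(onz(t,410.5,251,.16)); print(r.close_job())
E
```

```text
[ 0.4527772  -0.31250838  0.16      ]
the job is handed in; nothing more can be done
None
```

The job is done and handed in at about 27 s of the 72 s limit; no verdict was reported.

- **Lids:** I opened both by their handles to roughly 1.7 rad and left them standing. The left case held the orange valve and the right case held the blue one.
- **Mat:** I lifted the blue valve out by its lever and laid it flat at (0.477, -0.130), my measured mat centre. I let go and backed off, and pictures showed it lying flat there.
- **Ring:** I took it up again by one nut, turned it upright and set it on the smallest cream block, lowering until it made contact. I released it and withdrew.

**Last checks:**
- **Valve:** the camera pictures showed it upright inside the ring. Its top was at (0.453, -0.3125) in the top camera and the ring centre at about (0.4525, -0.3135), so it sits roughly 1 mm off. The wrist camera had put the ring about 2.5 mm further out in x, still well inside the margin.
- **Rest of the scene:** the orange valve was in its case and both lids stood open. The beaker, bottle and carton looked undisturbed by eye; I did not measure their positions again. The wrist force was about zero after the arm backed off.

**One hitch:** a wrist joint reached its range limit while I was backing off the first lid, so the arm stopped short and its path bent slightly. The lid did not move, and I rerouted upward.

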